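# Make up the barrel tray of a pen repair table

### The arm

A 7-joint arm with a two-finger parallel gripper is mounted at the origin on the work surface. World frame = base frame: x ahead of the robot, y to its left, z up, the work surface at z = 0. Lengths are in m, angles in rad, forces in N, time in s.
With the tool pointing down it reaches from about 0.4 to 0.85 m from the base axis. Payload 10.4 kg.
Tool frame: the origin (TCP) lies between the finger pads; the fingertips stand 8 mm ahead of it and the grasp point (between the pads) lies 11 mm behind it; z points along the fingers, x is the direction in which the jaws open and shut, and the axes are right-handed (so a half turn about z gives the same grasp; the last joint's range is limited). The gripper opens to 87 mm and grips with 3 to 60 N. Pads are 19 mm wide; open, the fingers measure 117 mm over their backs; the gripper's body (75 mm by 190 mm) begins 51 mm behind the grasp point.
Start: joints at [-1.262, 0.332, -0.065, 1.46, 0.022, 1.35, -0.088], TCP at [0.204, 0.591, 0.231] pointing down, gripper open.
Joint ranges: [-2.6, 2.6], [-0.5, 2.12], [-1.47, 1.34], [0.16, 2.42], [-1.27, 4.41], [0.06, 2.06], [-2.6, 2.6]. Speed limits (rad/s): [2.22, 2.22, 2.79, 2.79, 3.14, 3.14, 3.14].

### API

Orientations are given as a unit quaternion [x, y, z, w].
In Python, from bench import r, viewer gives the robot as it stands.
- The arm moves only by the tool apply_moves, never from a script. Its argument "increments" is a list of rows, each an object with "grip": the closure in counts, from 0 (fully open) to 255 (shut); "xyz": the shift along the tool's x, y, z in mm, a list of three; "rotation": the turn, a rotation vector about the tool's x, y, z in degrees, a list of three. A call has 1 to 5 rows; each row is the pose to reach, as a shift and turn from the pose measured when the call began, along the tool's axes at that moment; what a row does not reach only later rows make up. A row lasts 1/8 s, in which the tool goes at most 62.5 mm and 10.7 degrees, less where a joint would pass 70% of its speed; a pose out of reach is approached as far as the arm can. A call with a gripper value outside its range is refused whole. The fingers move at their own pace and stop on an object; "squeeze" is the grip in N (left out, the last holds). Time passes only in rows, so rows that repeat a pose let the fingers close. It gives the time, the measured TCP pose, the force and the opening at its end, in the units of the state.
- r.read_state(): the state, without advancing time (a new reading comes with each control period).
- viewer.camera(name): name is "scene" or "top"; returns a dict with "img" (400x640x3 uint8, blue, green, red), "range_z" (400x640 float32, m along the optical axis (not along the pixel's ray), 0 where there is no reading), "vertical_fov" (degrees; the focal length in pixels is half the picture's height over the tangent of half this angle, whatever the lens; pixels are square), "cx", "cy" (the principal point, pixels), "rvec" (rotation vector, rad) and "tvec" (3), from world to camera coordinates, as OpenCV has them. Camera axes: x right, y down, z forward; pixel columns grow to the right and rows downward; lengths in m; the calibration is good to about 2 mm. A picture is of the moment at which its call begins.
- r.close_job(): hands the job in, once; it reports no verdict.
The state is a dict: "time": time; "joint_positions": joint angles; "joint_vel": joint speeds; "joint_torque": joint torques, N m; "ee_pos": TCP position; "eef_rot": TCP orientation; "ft_force": force on the tool from outside, world axes, zero at the start; "torque": the same for the moment, N m; "width": finger opening in m.
Only numpy, scipy, OpenCV 4.12 (cv2) and the standard library are available. Lean on these libraries where they do the work, as an engineer would, in place of code of your own. Each camera call takes 0.05 s, during which the arm holds its last target.

### The job

Fit the four brass plates into the wooden tray, all lying flat and fully home; they interlock and go together in only one way. When all four are down, lift each ebonite barrel blank that stands in the aluminium warming block straight out and stand it upright in one of the square bays left between the plates in the tray, any barrel in any bay. Last of all, when the block is empty, switch it off by throwing the toggle lever on the left of the table all the way over, away from the robot. Never let a barrel topple, and leave the other tools and things on the table where they lie.

Things in the scene. Friction and masses are not known exactly. Their poses are not given: they have to be found in the camera images.
- plate_v_lug (a point): Loose brass plate: V-shaped, two equal legs at a right angle. Point: centre of its lug, 15 mm above the plate's top; axes are the plate's, z up. Outline in mm from this point, a union of: x -14.4 to 9.1, y -48.1 to 27.4; x -66.3 to 9.1, y 3.9 to 27.4.
- plate_v_home (a point): Fixed to the tray: where point plate_v_lug lies when that plate is fully home, its axes then pointing the same way as the tray's. Every plate is 10 mm thick, 0.2 to 0.4 kg, lies flat and carries one upright lug to hold it by: 10 mm thick along the plate's x, 24 mm long along its y, rising 30 mm above the plate's top.
- plate_u_lug (a point): Loose brass plate: U-shaped, a bar with a short leg at each end. Point: centre of its lug, 15 mm above the plate's top; axes are the plate's, z up. Outline in mm from this point, a union of: x -14.4 to 9.1, y -37.8 to 37.8; x -40.4 to 9.1, y 14.2 to 37.8; x -40.4 to 9.1, y -37.8 to -14.2.
- plate_u_home (a point): Fixed to the tray: where point plate_u_lug lies when that plate is fully home, its axes then pointing the same way as the tray's.
- plate_p_lug (a point): Loose brass plate: P-shaped, a square with a tongue going on from one corner. Point: centre of its lug, 15 mm above the plate's top; axes are the plate's, z up. Outline in mm from this point, a union of: x -24.8 to 50.8, y 1.2 to 24.8; x -24.8 to 24.8, y -24.8 to 24.8.
- plate_p_home (a point): Fixed to the tray: where point plate_p_lug lies when that plate is fully home, its axes then pointing the same way as the tray's.
- plate_s_lug (a point): Loose brass plate: stepped, a cross bar with a tongue (it enters the gap of plate_u) and a wider block opposite. Point: centre of its lug, 15 mm above the plate's top; axes are the plate's, z up. Outline in mm from this point, a union of: x 3.9 to 27.4, y -31.2 to 44.2; x -22.1 to 27.4, y -31.2 to 18.2; x -22.1 to 53.4, y -5.2 to 18.2.
- plate_s_home (a point): Fixed to the tray: where point plate_s_lug lies when that plate is fully home, its axes then pointing the same way as the tray's.
- tray: Fixed wooden tray, inside 104 mm (its x) by 156 mm (its y), walls 8 mm thick and 14 mm high, floor 4 mm thick; plates at home lie flush with the walls, lugs up. Three 23.5 mm square bosses, 3 mm high, mark the places the plates leave free. Gaps between walls, plates and bosses are 1 to 2.5 mm. Origin: centre of the underside, z up.
- bay0 (a point): Bay 0, beside the middle of the tray, on its far side as the robot sees it, fixed to the tray: square recess left over a boss, at least 24 mm wide, its floor 7 mm above the tray's underside and 7 mm below the plates' tops. Point: 45 mm above that floor, where the centre of a barrel standing there is.
- bay1 (a point): Bay 1, at the near wall, right of the middle as the robot sees it, fixed to the tray: square recess left over a boss, at least 24 mm wide, its floor 7 mm above the tray's underside and 7 mm below the plates' tops. Point: 45 mm above that floor, where the centre of a barrel standing there is.
- bay2 (a point): Bay 2, in the near left corner as the robot sees it, fixed to the tray: square recess left over a boss, at least 24 mm wide, its floor 7 mm above the tray's underside and 7 mm below the plates' tops. Point: 45 mm above that floor, where the centre of a barrel standing there is.
- barrel0_mid (a point): Loose jet black ebonite barrel blank, a plain rod 20 mm in diameter and 90 mm long, 34 g, all alike; may be absent. Point: its centre, half-way up; z along the rod, up. At the start it stands in one of the wells of the block, with its upper 30 mm standing out.
- barrel1_mid (a point): Loose jet black ebonite barrel blank, a plain rod 20 mm in diameter and 90 mm long, 34 g, all alike; may be absent. Point: its centre, half-way up; z along the rod, up. At the start it stands in one of the wells of the block, with its upper 30 mm standing out.
- barrel2_mid (a point): Loose jet black ebonite barrel blank, a plain rod 20 mm in diameter and 90 mm long, 34 g, all alike; may be absent. Point: its centre, half-way up; z along the rod, up. At the start it stands in one of the wells of the block, with its upper 30 mm standing out.
- block: Fixed aluminium warming block, 46 mm (its x) x 166 mm (its y) x 65 mm high, with three round wells in a row along its y at -55, 0 and +55 mm, each 22 mm wide and 58 mm deep. Origin: centre of the underside, z up.
- hammer: Bystander: small brass-headed hammer, 190 mm long, lying flat; loose, to be left alone. Origin: on its underside, near its middle.
- offcut: Bystander: ebonite offcut, a black bar 75 x 22 x 22 mm, lying flat; loose, to be left alone. Origin: on its underside, near its middle.
- gauge: Bystander: brass sac gauge plate with graded holes, 40 x 120 x 5 mm, lying flat; loose, to be left alone. Origin: on its underside, near its middle.
- pin_vise: Bystander: steel pin vise, 105 mm long and 14 mm wide, lying flat; loose, to be left alone. Origin: on its underside, near its middle.
- scribe: Bystander: steel scribe, 130 mm long and 8 mm thick, lying flat; loose, to be left alone. Origin: on its underside, near its middle.
- shellac_jar: Bystander: amber glass jar with a black cap, 48 mm wide and 55 mm high, standing; loose, to be left alone. Origin: on its underside, near its middle.
- switch (a joint): Power switch of the warming block: toggle lever on a fixed base, at the left of the table. 0 rad: leaning back towards -x (its base's x points away from the robot, give or take 0.3 rad); 1.0 rad: fully over to +x. It turns lightly and stays where it is left.
- switch_tip (a point): Centre of the 26 mm ball at the top of the switch's lever, 70 mm from the hinge, which lies 22 mm above the table; the base is 70 x 50 mm, 25 mm high. At joint 0 the ball is 83 mm up and 34 mm to the near side of the hinge, at 1.0 rad as far to the other side. y along the hinge; x, seen from above, points the way to throw it. A push of about 1 to 2 N moves it.

How it is judged:
On the way, in this order (a step that is already met when the one before it is completed fails the run):
1. all four plates are home in the tray while the barrels are still in the block (horizontal distance between plate_v_lug and plate_v_home below 0.005 m and z of plate_v_lug in the frame of tray between 0.024 and 0.032 m and angle between each of plate_v_lug, plate_u_lug, plate_p_lug, plate_s_lug's own z axis and vertical below 0.06 rad and angle between the x axis of each of plate_v_lug, plate_u_lug, plate_p_lug, plate_s_lug and the x axis of tray, either way round below 0.1 rad and horizontal distance between plate_u_lug and plate_u_home below 0.005 m and z of plate_u_lug in the frame of tray between 0.024 and 0.032 m and horizontal distance between plate_p_lug and plate_p_home below 0.005 m and z of plate_p_lug in the frame of tray between 0.024 and 0.032 m and horizontal distance between plate_s_lug and plate_s_home below 0.005 m and z of plate_s_lug in the frame of tray between 0.024 and 0.032 m and z of each of barrel0_mid, barrel1_mid, barrel2_mid in the frame of block below 0.065 m), for 0.2 s.
2. every barrel stands upright in a bay of the tray ((horizontal distance between barrel0_mid and bay0 below 0.0075 m or horizontal distance between barrel0_mid and bay1 below 0.0075 m or horizontal distance between barrel0_mid and bay2 below 0.0075 m) and z of barrel0_mid in the frame of tray between 0.047 and 0.055 m and angle between each of barrel0_mid, barrel1_mid, barrel2_mid's own z axis and vertical below 0.1 rad and (horizontal distance between barrel1_mid and bay0 below 0.0075 m or horizontal distance between barrel1_mid and bay1 below 0.0075 m or horizontal distance between barrel1_mid and bay2 below 0.0075 m) and z of barrel1_mid in the frame of tray between 0.047 and 0.055 m and (horizontal distance between barrel2_mid and bay0 below 0.0075 m or horizontal distance between barrel2_mid and bay1 below 0.0075 m or horizontal distance between barrel2_mid and bay2 below 0.0075 m) and z of barrel2_mid in the frame of tray between 0.047 and 0.055 m), for 0.2 s.
3. the switch is thrown fully over (value of joint switch above 0.85 rad), for 0.1 s.
At the end, for the whole second after the job is handed in: Each plate flat in its place in the tray (within 5 mm, 0.1 rad, height to 4 mm, tilt under 0.06 rad); each barrel present stands in a bay (within 7.5 mm of its centre, height to 4 mm, tilt under 0.1 rad); all at rest; switch lever at 0.85 rad or more (all of step 2 and value of joint switch above 0.85 rad and horizontal distance between plate_v_lug and plate_v_home below 0.005 m and z of plate_v_lug in the frame of tray between 0.024 and 0.032 m and angle between each of plate_v_lug, plate_u_lug, plate_p_lug, plate_s_lug's own z axis and vertical below 0.06 rad and angle between the x axis of each of plate_v_lug, plate_u_lug, plate_p_lug, plate_s_lug and the x axis of tray, either way round below 0.1 rad and horizontal distance between plate_u_lug and plate_u_home below 0.005 m and z of plate_u_lug in the frame of tray between 0.024 and 0.032 m and horizontal distance between plate_p_lug and plate_p_home below 0.005 m and z of plate_p_lug in the frame of tray between 0.024 and 0.032 m and horizontal distance between plate_s_lug and plate_s_home below 0.005 m and z of plate_s_lug in the frame of tray between 0.024 and 0.032 m and linear speed of each of plate_v, plate_u, plate_p, plate_s, barrel0, barrel1, barrel2 below 0.02 m/s); the robot touches nothing.
It fails at once if a barrel topples (leans more than 0.6 rad) (angle between any of barrel0_mid, barrel1_mid, barrel2_mid's own z axis and vertical above 0.6 rad).
It fails at once if a bystander is moved more than 4 cm (distance of any of hammer, offcut, gauge, pin_vise, scribe, shellac_jar from where it was at the start of the episode above 0.04 m).
Of barrel0, barrel1, barrel2 only 2 to 3 are there at a start; the rules pass over those that are not, and their reading is None.
At some moment in a run one of plate_v, plate_u, plate_p, plate_s may be knocked a few centimetres aside while the robot is not near it.
It also fails if it takes over 210 s, if anything falls off the work surface, if the arm or the gripper's body presses on something with over 40 N, if the wrist force passes 120 N, or if a joint passes its speed limit or range.

## Working session

There is one attempt and no reset: what is moved stays moved. The work goes in short steps, Python scripts to look and compute and a tool call to move; the robot and the scene stay as the last step left them, time stands still between calls to the robot, and variables do not carry over. Pictures are saved under pics/ and viewed, and the job is handed in when it is done.

Besides the shell and the picture viewer there is one more tool, called after "Request:" as name(argument=value, ...) on one line, values as JSON. apply_moves: Moves the arm, as the interface text tells. Its arguments: {"type":"object","properties":{"increments":{"type":"array","items":{"type":"object","properties":{"grip":{"type":"number"},"xyz":{"type":"array","items":{"type":"number"}},"rotation":{"type":"array","items":{"type":"number"}}}}},"squeeze":{"type":"number"}},"required":["increments"]}

```bash
ls; mkdir -p pics; cat > h.py <<'E'
import numpy as np, cv2
from bench import r, viewer
def cam(n):
    c=viewer.camera(n); h=c["img"].shape[0]
    f=h/2/np.tan(np.radians(c["vertical_fov"])/2)
    c["f"]=f; c["R"]=cv2.Rodrigues(np.array(c["rvec"],float))[0]; c["t"]=np.array(c["tvec"],float).ravel()
    c["K"]=np.array([[f,0,c["cx"]],[0,f,c["cy"]],[0,0,1]]); return c
def cloud(c):
    z=c["range_z"]; v,u=np.mgrid[:z.shape[0],:z.shape[1]]
    P=np.stack([(u-c["cx"])/c["f"]*z,(v-c["cy"])/c["f"]*z,z],-1)
    W=(P-c["t"])@c["R"]; W[z<=0]=np.nan; return W
def proj(c,p):
    q=np.atleast_2d(p)@c["R"].T+c["t"]; return np.c_[q[:,0]/q[:,2]*c["f"]+c["cx"],q[:,1]/q[:,2]*c["f"]+c["cy"]]
E
python3 - <<'E'
from h import *
s=r.read_state(); print(s)
for n in("scene","top"):
    c=cam(n); cv2.imwrite(f"pics/{n}0.png",c["img"]); print(n,c["f"],c["cx"],c["cy"],c["R"].tolist(),(-c["R"].T@c["t"]).tolist(), [k for k in c], (c["range_z"]>0).mean())
E
```

```text
pics
{'time': 0.0, 'joint_positions': array([-1.26159289,  0.33289676, -0.0647026 ,  1.46096621,  0.02160288,
        1.34989442, -0.08851201]), 'joint_vel': array([-1.45198581e-05,  1.26618164e-04, -7.88911466e-04,  7.34992024e-04,
       -7.65616317e-04, -1.59694774e-03, -5.86348225e-04]), 'joint_torque': array([ 1.25726005e-03, -6.23262835e+01,  2.54931499e-02, -3.89881039e+01,
       -6.11480023e-02,  3.99701810e-02,  1.31167017e-04]), 'ee_pos': array([0.20347199, 0.59054252, 0.22972652]), 'eef_rot': array([ 8.14167060e-01,  5.80630226e-01, -5.76907440e-04,  4.54659767e-04]), 'ft_force': array([ 0.48702715,  0.32016923, -0.44692922]), 'torque': array([-0.00581169,  0.00270472,  0.06022865]), 'width': 0.0870600344420495}
scene 381.5821716277548 310.5063497349413 193.57036426223954 [[0.3171028983161812, 0.9483883170032555, 0.002313450066487366], [0.6981628899857905, -0.23178521525564244, -0.6773803902059644], [-0.6418834247167993, 0.2164144499811136, -0.735629291772157]] [1.1955146024230248, -0.20857921065393303, 0.7789365542160149] ['img', 'range_z', 'vertical_fov', 'cx', 'cy', 'rvec', 'tvec', 'f', 'R', 't', 'K'] 0.995859375
top 386.48748026765213 320.34598898031794 198.6461336756017 [[0.13165548171211527, -0.9912883238989318, 0.0037806132832539224], [-0.963113353675614, -0.12881455643260642, -0.23626146114587276], [0.23469022584433036, 0.027463957338982825, -0.9716821645684456]] [0.37627004215051896, -0.018120800967682434, 1.0817320639592478] ['img', 'range_z', 'vertical_fov', 'cx', 'cy', 'rvec', 'tvec', 'f', 'R', 't', 'K'] 0.99580859375
```

View pics/scene0.png

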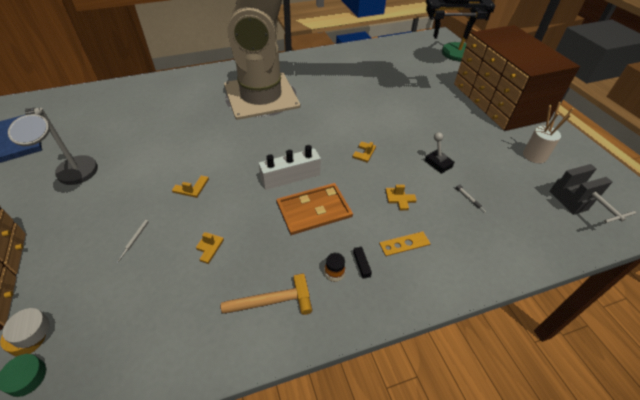

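View pics/top0.png

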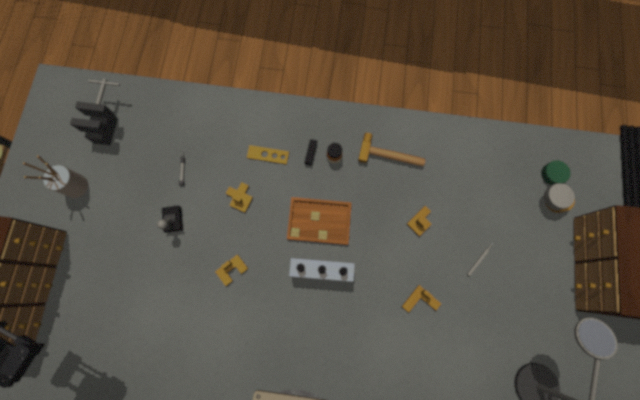

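```bash
python3 - <<'E'
from h import *
for n,(x0,y0,x1,y1) in (("top",(150,120,450,320)),("scene",(160,120,460,300))):
    c=cam(n); np.savez(f"{n}0.npz",**c)
    cv2.imwrite(f"pics/{n}0z.png",cv2.resize(c["img"][y0:y1,x0:x1],None,fx=2.6,fy=2.6,interpolation=cv2.INTER_CUBIC))
    W=cloud(c); z=W[...,2]
    m=np.abs(z)<0.02
    print(n,np.nanmedian(z[m]),np.nanstd(z[m]), [ (W[v,u].round(4).tolist()) for v,u in ((320,200),(180,300),(250,400),(150,200))])
E
```

```text
top 0.00032320234214335203 0.0033197279382955 [[0.264, 0.2873, 0.0002], [0.6852, 0.0786, -0.0004], [0.5207, -0.2274, 0.0004], [0.7377, 0.3863, -0.0007]]
scene 5.514501088946216e-05 0.0035698023429968175 [[0.7882, -0.3181, -0.0001], [0.4587, 0.008, 0.0027], [0.7641, 0.1673, 0.0028], [0.235, -0.2461, 0.0009]]
```

View pics/top0z.png

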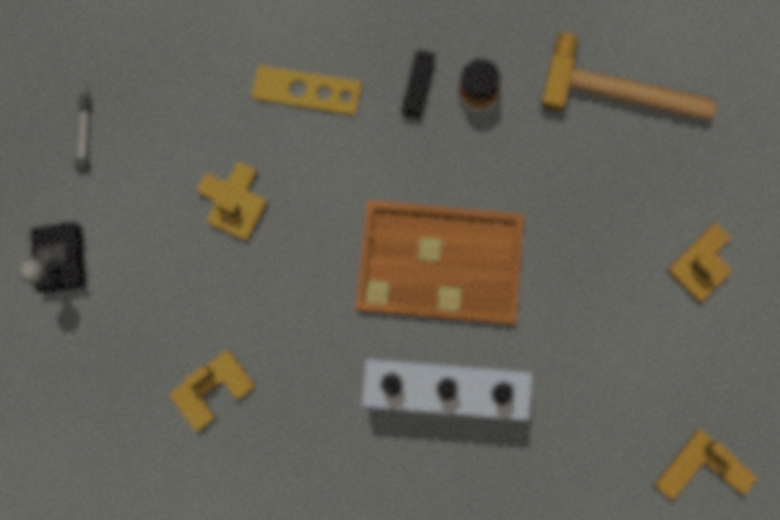

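View pics/scene0z.png

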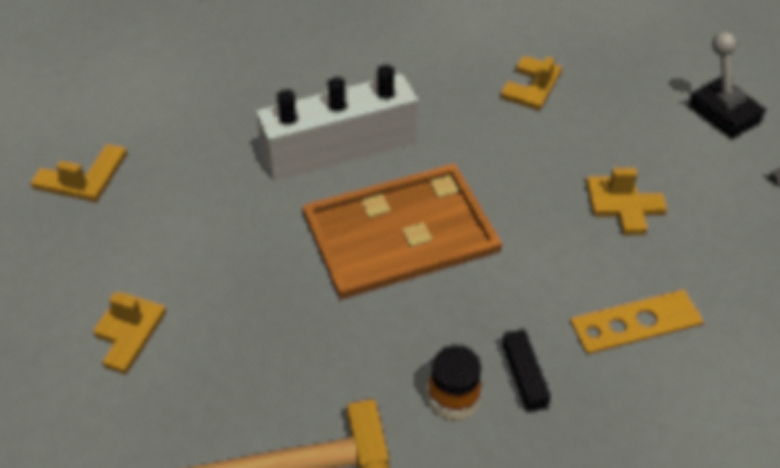

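```bash
python3 - <<'E'
from h import *
t=dict(np.load("top0.npz")); s=dict(np.load("scene0.npz"))
def px(c,u,v): 
    h=cv2.cvtColor(c["img"],cv2.COLOR_BGR2HSV); return c["img"][v,u].tolist(),h[v,u].tolist()
f=lambda x,y:(int(150+x/2.6),int(120+y/2.6))
for nm,p in dict(brass=(250,205),brass2=(685,470),gauge=(270,85),tray=(480,270),wall=(440,210),boss=(430,250),block=(420,375),barrel=(392,383),table=(600,300),lugdark=(235,213),shadow=(400,430),ham=(650,95)).items(): print(nm,f(*p),px(t,*f(*p)))
f=lambda x,y:(int(160+x/2.6),int(120+y/2.6))
for nm,p in dict(brass=(605,205),lug=(622,185),lugd=(135,315),tray=(370,260),wall=(420,270),boss=(418,233),blocktop=(310,108),side=(350,140)).items(): print(nm,f(*p),px(s,*f(*p)))
E
```

```text
brass (246, 198) ([50, 121, 148], [22, 169, 148])
brass2 (413, 300) ([43, 107, 143], [19, 178, 143])
gauge (253, 152) ([52, 118, 147], [21, 165, 147])
tray (334, 223) ([45, 85, 133], [14, 169, 133])
wall (319, 200) ([59, 90, 129], [13, 138, 129])
boss (315, 216) ([84, 131, 147], [22, 109, 147])
block (311, 264) ([154, 150, 144], [102, 17, 154])
barrel (300, 267) ([32, 29, 33], [158, 31, 33])
table (380, 235) ([93, 98, 99], [25, 15, 99])
lugdark (240, 201) ([33, 64, 84], [18, 155, 84])
shadow (303, 285) ([60, 63, 64], [23, 16, 64])
ham (400, 156) ([74, 116, 146], [18, 126, 146])
brass (392, 198) ([36, 132, 182], [20, 205, 182])
lug (399, 191) ([18, 69, 95], [20, 207, 95])
lugd (211, 241) ([17, 62, 86], [20, 205, 86])
tray (302, 220) ([44, 106, 174], [14, 191, 174])
wall (321, 223) ([29, 70, 116], [14, 191, 116])
boss (320, 209) ([89, 152, 188], [19, 134, 188])
blocktop (279, 161) ([180, 193, 186], [46, 17, 193])
side (294, 173) ([98, 106, 110], [20, 28, 110])
```

```bash
cat > fit.py <<'E'
from h import *
from scipy.optimize import minimize
from scipy.spatial import ConvexHull
R=dict(v=[(-14.4,9.1,-48.1,27.4),(-66.3,9.1,3.9,27.4)],
u=[(-14.4,9.1,-37.8,37.8),(-40.4,9.1,14.2,37.8),(-40.4,9.1,-37.8,-14.2)],
p=[(-24.8,50.8,1.2,24.8),(-24.8,24.8,-24.8,24.8)],
s=[(3.9,27.4,-31.2,44.2),(-22.1,27.4,-31.2,18.2),(-22.1,53.4,-5.2,18.2)])
HOME=dict(v=(41.6,49.4),u=(41.65,-39.),p=(-26.,26.),s=(-28.65,-45.5))
BAY=[(13,13),(-39,-13),(-39,65)]
def box(a,b,c,d,z0,z1): return np.array([(x,y,z) for x in(a,b) for y in(c,d) for z in(z0,z1)])/1e3
def plate(k,z=0): # z underside mm
    return [box(*q,z,z+10) for q in R[k]]+[box(-5,5,-12,12,z+10,z+40)]
def cyl(r,z0,z1):
    a=np.linspace(0,2*np.pi,33)[:-1]; return [np.array([(r*np.cos(t),r*np.sin(t),z) for t in a for z in(z0,z1)])/1e3]
TRAY=[box(-60,60,-86,86,0,14)]
def render(c,parts,pose,roi,ss=6,sig=0.7):
    u0,v0,u1,v1=roi; x,y,th=pose[:3]; C,S=np.cos(th),np.sin(th); M=np.array([[C,-S,0],[S,C,0],[0,0,1]])
    im=np.zeros(((v1-v0)*ss,(u1-u0)*ss),np.uint8)
    for P in parts:
        q=proj(c,P@M.T+[x,y,0]); h=q[ConvexHull(q).vertices]
        h=(h-[u0-.5,v0-.5])*ss-.5
        cv2.fillPoly(im,[np.round(h*16).astype(np.int32)],255,cv2.LINE_AA,4)
    im=cv2.resize(im.astype(np.float32)/255,(u1-u0,v1-v0),interpolation=cv2.INTER_AREA)
    return cv2.GaussianBlur(im,(0,0),sig)
def sat(c):
    h=cv2.cvtColor(c["img"],cv2.COLOR_BGR2HSV)[...,1].astype(np.float32)/255
    return np.clip((h-.12)/.5,0,1)
def dark(c):
    return np.clip((120-c["img"].max(2).astype(np.float32))/80,0,1)
def roi(c,pose,r,z=.01):
    q=proj(c,np.array([[pose[0]+a*r,pose[1]+b*r,z] for a in(-1,1) for b in(-1,1)]))
    a=np.floor(q.min(0)).astype(int)-2; b=np.ceil(q.max(0)).astype(int)+2
    return max(a[0],0),max(a[1],0),min(b[0],640),min(b[1],400)
def cost(pose,cs,parts,sigs,rois,masks=None):
    t=0
    for i,(c,s,ro) in enumerate(zip(cs,sigs,rois)):
        m=render(c,parts,pose,ro); g=s[ro[1]:ro[3],ro[0]:ro[2]]
        t+=((m-g)**2).sum()
    return t
def fit(cs,parts,p0,sigf,r,z=.01,rot=True,d0=(.006,.006,.1)):
    sigs=[sigf(c) for c in cs]; rois=[roi(c,p0,r,z) for c in cs]
    f=(lambda p:cost(p,cs,parts,sigs,rois)) if rot else (lambda p:cost([p[0],p[1],0],cs,parts,sigs,rois))
    n=3 if rot else 2; p0=np.array(p0[:n],float)
    sx=np.vstack([p0]+[p0+np.eye(n)[i]*d0[i] for i in range(n)])
    o=minimize(f,p0,method="Nelder-Mead",options=dict(initial_simplex=sx,xatol=2e-5,fatol=1e-3,maxiter=400))
    return o.x,o.fun
E
cat > m1.py <<'E'
from fit import *
t=cam("top"); s=cam("scene")
# rough positions
g={}
for k,(u,v) in dict(v=(422,298),u=(232,269),p=(420,221),s=(239,197)).items():
    W=cloud(t); S=sat(t); m=np.zeros(S.shape,bool); m[v-25:v+25,u-25:u+25]=1
    P=W[m&(S>.5)]; ctr=P[:,:2].mean(0)
    best=None
    outl=np.mean([[(q[0]+q[1])/2,(q[2]+q[3])/2] for q in R[k]],0)/1e3
    for th in np.arange(0,6.28,np.pi/6):
        C,Sn=np.cos(th),np.sin(th); p0=[ctr[0]-C*outl[0]+Sn*outl[1],ctr[1]-Sn*outl[0]-C*outl[1],th]
        b=fit([t,s],plate(k),p0,sat,.075)
        if best is None or b[1]<best[1]: best=b
    o=best[0]; a=fit([t],plate(k),o,sat,.075,d0=(.002,.002,.03)); b=fit([s],plate(k),o,sat,.075,d0=(.002,.002,.03))
    print(k,o.round(4),round(best[1],2),"top",a[0].round(4),round(a[1],2),"scene",b[0].round(4),round(b[1],2)); g[k]=o
p0=[.587,.03,-.05]
W=cloud(t)[222,320]; p0[:2]=W[:2]; print(p0)
for cs in ([t,s],[t],[s]):
    o=fit(cs,TRAY,p0,sat,.14); print("tray",o[0].round(4),round(o[1],2))
E
python3 m1.py
```

```text
fit.py:32: RuntimeWarning: invalid value encountered in cast
  a=np.floor(q.min(0)).astype(int)-2; b=np.ceil(q.max(0)).astype(int)+2
fit.py:18: RuntimeWarning: overflow encountered in scalar subtract
  im=np.zeros(((v1-v0)*ss,(u1-u0)*ss),np.uint8)
Traceback (most recent call last):
  File "m1.py", line 12, in <module>
    b=fit([t,s],plate(k),p0,sat,.075)
  File "fit.py", line 45, in fit
    o=minimize(f,p0,method="Nelder-Mead",options=dict(initial_simplex=sx,xatol=2e-5,fatol=1e-3,maxiter=400))
  File "fit.py", line 42, in <lambda>
    f=(lambda p:cost(p,cs,parts,sigs,rois)) if rot else (lambda p:cost([p[0],p[1],0],cs,parts,sigs,rois))
                ~~~~^^^^^^^^^^^^^^^^^^^^^^
  File "fit.py", line 37, in cost
    m=render(c,parts,pose,ro); g=s[ro[1]:ro[3],ro[0]:ro[2]]
  File "fit.py", line 20, in render
    q=proj(c,P@M.T+[x,y,0]); h=q[ConvexHull(q).vertices]
                                 ~~~~~~~~~~^^^
  File "scipy/spatial/_qhull.pyx", line 2492, in scipy.spatial._qhull.ConvexHull.__init__
  File "scipy/spatial/_qhull.pyx", line 284, in scipy.spatial._qhull._Qhull.__init__
ValueError: Points cannot contain NaN
```

```bash
sed -i 's/\.mean(0)$/.mean(0)/; s/ctr=P\[:,:2\].mean(0)/ctr=np.nanmedian(P[:,:2],0)/' m1.py; time python3 m1.py
```

```text
v [ 0.4096 -0.3002 -0.5715] 26.37 top [ 0.4109 -0.3014 -0.5635] 2.05 scene [ 0.4077 -0.2984 -0.5833] 2.97
u [0.4157 0.2403 7.0854] 15.64 top [0.4159 0.2394 7.0946] 1.51 scene [0.4142 0.2428 7.084 ] 2.89
p [ 0.5997 -0.2706  5.6144] 23.34 top [ 0.6015 -0.2725  5.6047] 1.42 scene [ 0.5984 -0.2693  5.6163] 3.54
s [ 0.5985  0.2456 -0.2894] 15.36 top [ 0.5988  0.2442 -0.2912] 1.8 scene [ 0.5974  0.247  -0.2896] 3.7
[np.float64(0.5690569649387779), np.float64(0.004360632961333856), -0.05]
tray [0.5719 0.009  0.0422] 127.14
tray [0.5728 0.0076 0.0413] 30.31
tray [0.5709 0.0111 0.0387] 66.59
real	0m28.336s
user	0m24.760s
sys	0m0.577s
```

```bash
cat > go.py <<'E'
import sys
from h import *
from scipy.spatial.transform import Rotation as Rn
def plan(x,y,z,yaw=None):
    s=r.read_state(); p=np.array(s["ee_pos"]); Q=Rn.from_quat(s["eef_rot"])
    if yaw is None:
        a=Q.as_matrix()[:,0]; yaw=np.arctan2(a[1],a[0])
    T=Rn.from_euler("z",yaw)*Rn.from_euler("x",np.pi)
    if 1:
        d=Q.inv().apply(np.array([x,y,z])-p)*1e3; rv=np.degrees((Q.inv()*T).as_rotvec())
    a=Q.as_matrix()[:,0]
    print("xyz",d.round(1).tolist(),"rot",rv.round(2).tolist(),"| t",round(s["time"],2),"at",p.round(4).tolist(),"yaw",round(float(np.arctan2(a[1],a[0])),4),"w",round(s["width"],4),"F",np.round(s["ft_force"],1).tolist(),"j7",np.round(s["joint_positions"],2).tolist())
if __name__=="__main__":
    a=[float(v) for v in sys.argv[1:]]; plan(*a)
E
python3 - <<'E'
from fit import *
t=cam("top"); s=cam("scene")
for c in (t,s):
    W=cloud(c); S=sat(c); D=dark(c)
    for k,(x,y) in dict(v=(.4096,-.3002),u=(.4157,.2403),p=(.5997,-.2706),s=(.5985,.2456)).items():
        m=(np.hypot(W[...,0]-x,W[...,1]-y)<.06)&(S>.8); z=W[m][:,2]; print(k,"top z med",np.percentile(z,[20,50,80,98]).round(4))
    m=(W[...,2]>.066)&(W[...,2]<.11)&(D>.6)&(W[...,0]>.35)&(W[...,0]<.55)&(abs(W[...,1])<.15)
    n,l,st,ce=cv2.connectedComponentsWithStats(m.astype(np.uint8))
    for i in range(1,n):
        if st[i,4]>8: P=W[l==i]; print("barrel",ce[i].round(1),P.mean(0).round(4),P[:,2].max().round(4),st[i,4])
    m=(abs(W[...,0]-.57)<.05)&(abs(W[...,1])<.07)&(S>.6); print("tray z",np.percentile(W[m][:,2],[5,50,95]).round(4))
E
python3 go.py .4157 .2403 .12 .802
```

```text
v top z med [0.0086 0.0104 0.0126 0.0409]
u top z med [0.0089 0.0106 0.0131 0.0417]
p top z med [0.0089 0.0109 0.0138 0.0416]
s top z med [0.0086 0.0106 0.0127 0.0412]
barrel [300.2 267.6] [0.4306 0.0363 0.0957] 0.1004 40
barrel [321.6 269.4] [ 0.4334 -0.0175  0.0955] 0.0999 37
barrel [343.  271.1] [ 0.4363 -0.0713  0.0955] 0.101 41
tray z [0.001  0.0043 0.0088]
v top z med [0.0088 0.0105 0.0201 0.0407]
u top z med [0.0083 0.0099 0.0135 0.0405]
p top z med [0.0088 0.0105 0.0144 0.0407]
s top z med [0.0081 0.01   0.0125 0.0403]
barrel [307.6 150.6] [0.4368 0.0383 0.0868] 0.0991 71
barrel [288.9 155.6] [ 0.4398 -0.016   0.0863] 0.0991 79
barrel [269.8 160.5] [ 0.4428 -0.0702  0.0865] 0.0992 77
tray z [0.0017 0.0043 0.0104]
xyz [-262.4, 314.8, 110.5] rot [-0.0, -0.0, 25.04] | t 0.5 at [0.2036, 0.5909, 0.2305] yaw 1.239 w 0.0867 F [-0.2, 0.1, -0.1] j7 [-1.26, 0.33, -0.06, 1.46, 0.02, 1.35, -0.09]
```

Request:
apply_moves(increments=[{"xyz": [-52, 63, 22], "rotation": [0, 0, 5], "grip": 60}, {"xyz": [-105, 126, 44], "rotation": [0, 0, 10], "grip": 60}, {"xyz": [-157, 189, 66], "rotation": [0, 0, 15], "grip": 60}, {"xyz": [-210, 252, 88], "rotation": [0, 0, 20], "grip": 60}, {"xyz": [-262, 315, 110], "rotation": [0, 0, 25], "grip": 60}], squeeze=30)

```text
time: 1.12
ee_pos: [0.3609, 0.3311, 0.1494]
eef_rot: [0.921, 0.389, 0.0, -0.0]
ft_force: [0.8, 1.2, 1.6]
width: 0.0672
```

```bash
python3 go.py .4155 .2408 .021 .804
```

```text
xyz [-26.9, 102.1, 128.3] rot [-0.01, -0.06, -0.24] | t 1.12 at [0.3609, 0.3311, 0.1494] yaw 0.7998 w 0.0672 F [0.8, 1.2, 1.6] j7 [-0.97, 0.1, 0.14, 1.92, -0.01, 1.12, -0.02]
```

Request:
apply_moves(increments=[{"xyz": [-14, 51, 45], "rotation": [0, 0, 0], "grip": 90}, {"xyz": [-27, 102, 75], "rotation": [0, 0, 0], "grip": 90}, {"xyz": [-27, 102, 75], "rotation": [0, 0, 0], "grip": 90}, {"xyz": [-27, 102, 75], "rotation": [0, 0, 0], "grip": 90}])

```text
time: 1.62
ee_pos: [0.4153, 0.241, 0.0745]
eef_rot: [0.921, 0.389, 0.0, -0.0]
ft_force: [-0.3, 0.5, -0.1]
width: 0.0561
```

```bash
python3 - <<'E'
from h import *
a=[]
for n,(u,v) in (("top",(230,265)),("scene",(365,150))):
    c=cam(n); a.append(cv2.resize(c["img"][v-50:v+50,u-50:u+50],(400,400),interpolation=cv2.INTER_CUBIC))
cv2.imwrite("pics/u1.png",np.hstack(a))
E
python3 go.py .4155 .2408 .021 .804
```

```text
xyz [-1.1, 1.5, 54.1] rot [-0.03, -0.14, -0.13] | t 1.73 at [0.4151, 0.2425, 0.0751] yaw 0.8017 w 0.0564 F [-0.6, -0.4, 0.4] j7 [-0.83, 0.17, 0.23, 2.02, -0.05, 0.95, 0.22]
```

View pics/u1.png

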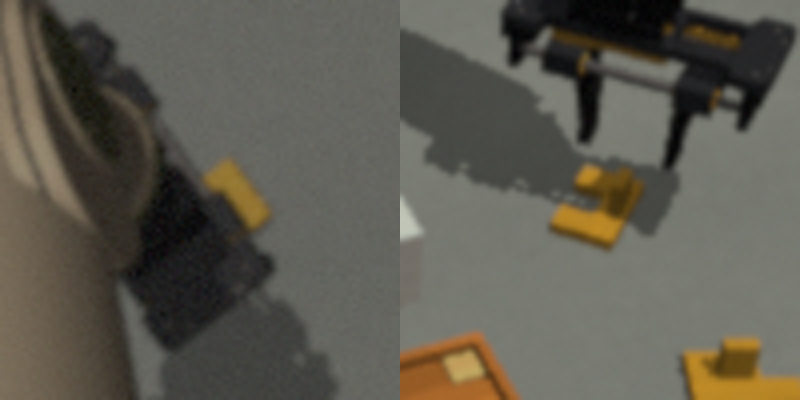

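Request:
apply_moves(increments=[{"xyz": [-1, 1, 30], "rotation": [0, 0, 0], "grip": 90}, {"xyz": [-1, 1, 54], "rotation": [0, 0, 0], "grip": 90}, {"xyz": [-1, 1, 54], "rotation": [0, 0, 0], "grip": 90}, {"xyz": [-1, 1, 54], "rotation": [0, 0, 0], "grip": 255}, {"xyz": [-1, 1, 54], "rotation": [0, 0, 0], "grip": 255}])

```text
time: 2.35
ee_pos: [0.4158, 0.242, 0.0223]
eef_rot: [0.921, 0.39, 0.002, -0.001]
ft_force: [-0.1, -0.4, -0.6]
width: 0.0438
```

Request:
apply_moves(increments=[{"xyz": [0, 0, 0], "rotation": [0, 0, 0], "grip": 255}, {"xyz": [0, 0, 0], "rotation": [0, 0, 0], "grip": 255}, {"xyz": [0, 0, 0], "rotation": [0, 0, 0], "grip": 255}])

```text
time: 2.72
ee_pos: [0.4158, 0.242, 0.0224]
eef_rot: [0.921, 0.39, 0.002, -0.001]
ft_force: [-0.3, 0.1, 0.4]
width: 0.0144
```

```bash
cat > see.py <<'E'
import sys
from fit import *
def see(k,pose,z,name="scene"):
    c=cam(name); o=fit([c],plate(k,z),pose,sat,.075,d0=(.003,.003,.03)); return c,o
E
python3 - <<'E'
from see import *
c,o=see("u",[.4148,.2420,.802],0); print(o)
E
python3 go.py .4155 .2408 .12 .804
```

```text
(array([0.41325201, 0.24257944, 0.83061386]), np.float64(62.441551208496094))
xyz [-0.4, 0.6, -97.7] rot [-0.02, -0.24, -0.11] | t 2.77 at [0.4157, 0.2418, 0.0223] yaw 0.802 w 0.0105 F [-2.7, -2.5, 1.8] j7 [-0.82, 0.25, 0.22, 2.06, -0.08, 0.83, 0.24]
```

Request:
apply_moves(increments=[{"xyz": [0, 0, 0], "rotation": [0, 0, 0], "grip": 255}, {"xyz": [0, 0, -30], "rotation": [0, 0, 0], "grip": 255}, {"xyz": [0, 0, -70], "rotation": [0, 0, 0], "grip": 255}, {"xyz": [0, 0, -70], "rotation": [0, 0, 0], "grip": 255}])

```text
time: 3.28
ee_pos: [0.4169, 0.2426, 0.0946]
eef_rot: [0.921, 0.39, 0.004, -0.002]
ft_force: [-0.7, 0.3, -2.8]
width: 0.0099
```

```bash
cat > home.py <<'E'
import sys
from fit import HOME,BAY
import numpy as np
TR=(.5719,.009,.0422)
def home(k,tr=TR):
    x,y=(HOME[k] if k in HOME else BAY[int(k)]); c,s=np.cos(tr[2]),np.sin(tr[2]); return tr[0]+(c*x-s*y)/1e3,tr[1]+(s*x+c*y)/1e3
if __name__=="__main__":
    from go import plan
    k=sys.argv[1]; h=home(k); print(np.round(h,4)); 
    dx,dy=(float(v)/1e3 for v in sys.argv[3:5]) if len(sys.argv)>3 else (0,0)
    plan(h[0]+dx,h[1]+dy,float(sys.argv[2]),TR[2])
E
python3 home.py u .06
python3 - <<'E'
from h import *
c=cam("scene"); cv2.imwrite("pics/u2.png",cv2.resize(c["img"][80:280,230:480],(750,600),interpolation=cv2.INTER_CUBIC))
E
```

```text
[ 0.6152 -0.0282]
xyz [-57.0, 330.8, 34.1] rot [-0.19, -0.48, 43.52] | t 3.27 at [0.4169, 0.2426, 0.0946] yaw 0.8019 w 0.0099 F [-0.7, 0.3, -2.8] j7 [-0.84, 0.14, 0.23, 2.01, -0.04, 0.99, 0.22]
```

View pics/u2.png

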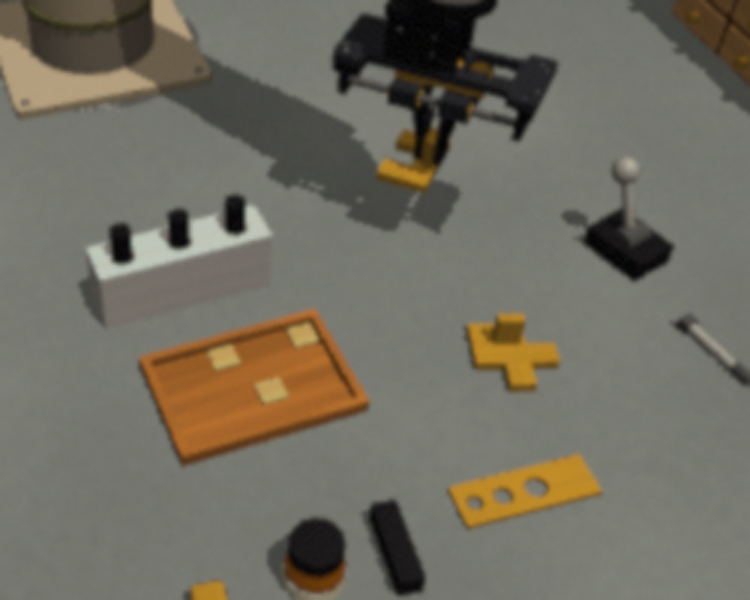

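Request:
apply_moves(increments=[{"xyz": [-9, 55, -5], "rotation": [0, 0, 7], "grip": 255}, {"xyz": [-19, 110, -5], "rotation": [0, -0.1, 15], "grip": 255}, {"xyz": [-28, 165, -5], "rotation": [0, -0.2, 22], "grip": 255}, {"xyz": [-38, 220, -5], "rotation": [-0.1, -0.3, 29], "grip": 255}, {"xyz": [-47, 275, 0], "rotation": [-0.1, -0.4, 36], "grip": 255}])

```text
time: 3.95
ee_pos: [0.581, 0.0154, 0.0908]
eef_rot: [0.996, 0.085, -0.002, 0.0]
ft_force: [0.6, 1.2, -1.9]
width: 0.0097
```

```bash
python3 home.py u .06
```

```text
[ 0.6152 -0.0282]
xyz [26.4, 48.8, 30.7] rot [0.02, 0.18, 7.33] | t 3.95 at [0.581, 0.0154, 0.0908] yaw 0.1701 w 0.0097 F [0.6, 1.2, -1.9] j7 [-0.5, 0.38, 0.48, 1.76, -0.2, 1.05, 0.22]
```

Request:
apply_moves(increments=[{"xyz": [26, 49, 15], "rotation": [0, 0.2, 7.3], "grip": 255}, {"xyz": [26, 49, 31], "rotation": [0, 0.2, 7.3], "grip": 255}, {"xyz": [26, 49, 31], "rotation": [0, 0.2, 7.3], "grip": 255}, {"xyz": [26, 49, 31], "rotation": [0, 0.2, 7.3], "grip": 255}])

```text
time: 4.45
ee_pos: [0.6143, -0.0271, 0.0594]
eef_rot: [1.0, 0.022, -0.0, -0.0]
ft_force: [-1.0, 0.2, -2.9]
width: 0.0095
```

```bash
python3 home.py u .06; python3 - <<'E'
from h import *
a=[]
for n,(u,v) in (("top",(320,220)),("scene",(315,205))):
    c=cam(n); np.savez(f"{n}1.npz",**c); a.append(cv2.resize(c["img"][v-60:v+60,u-50:u+50],(400,480),interpolation=cv2.INTER_CUBIC))
cv2.imwrite("pics/u3.png",np.hstack(a))
E
```

```text
[ 0.6152 -0.0282]
xyz [0.8, 1.1, -0.6] rot [-0.01, 0.03, 0.15] | t 4.45 at [0.6143, -0.0271, 0.0594] yaw 0.0448 w 0.0095 F [-1.0, 0.2, -2.9] j7 [-0.42, 0.49, 0.5, 1.69, -0.27, 1.02, 0.22]
```

View pics/u3.png

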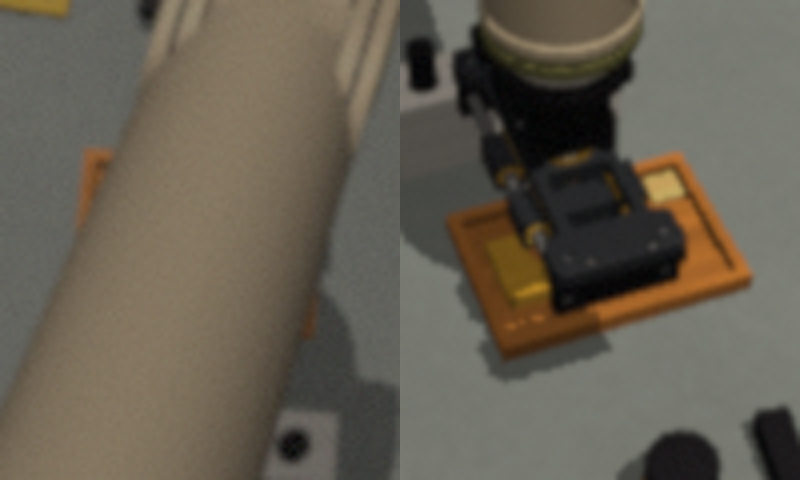

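```bash
cat >> see.py <<'E'
TS=(.5709,.0111,.0387)
def brass(c):
    im=c["img"].astype(np.float32); h=cv2.cvtColor(c["img"],cv2.COLOR_BGR2HSV)
    im=cv2.GaussianBlur(im,(0,0),.6)
    gr=im[...,1]/np.maximum(im[...,2],1); sa=1-im[...,0]/np.maximum(im.max(2),1)
    return np.clip((gr-.64)/.07,0,1)*np.clip((sa-.5)/.15,0,1)
def robot(c,zmin):
    W=cloud(c); m=(W[...,2]>zmin)|~np.isfinite(W[...,2])
    lowdark=(c["img"].max(2)<75)&(sat(c)<.5)
    return cv2.dilate((m|lowdark).astype(np.uint8),np.ones((3,3)))>0
def heldfit(c,k,z,p0,d0=(.003,.003,.03),yaw=True,extra=0):
    """z underside in mm"""
    g=brass(c); bad=robot(c,(z+13)/1e3) ; ro=roi(c,p0,.08,z/1e3)
    G=g[ro[1]:ro[3],ro[0]:ro[2]]; B=~bad[ro[1]:ro[3],ro[0]:ro[2]]
    parts=plate(k,z)
    def f(p):
        th=p[2] if yaw else p0[2]
        m=render(c,parts,[p[0],p[1],th],ro,sig=.9)
        return (((m-G)**2)*B).sum()
    n=3 if yaw else 2; q=np.array(p0[:n],float)
    sx=np.vstack([q]+[q+np.eye(n)[i]*d0[i] for i in range(n)])
    o=minimize(f,q,method="Nelder-Mead",options=dict(initial_simplex=sx,xatol=2e-5,fatol=1e-3,maxiter=400))
    p=list(o.x)+([] if yaw else [p0[2]])
    m=render(c,parts,p,ro,sig=.9)
    vis=np.hstack([G*B,m*B,m,B.astype(float)])
    return np.array(p),o.fun,vis
E
python3 - <<'E'
from see import *
from home import home
c=dict(np.load("scene1.npz"))
h=home("u",TS); print("home in scene cam",np.round(h,4))
for yw in (True,False):
    p,f,vis=heldfit(c,"u",37,[*h,.0448],yaw=yw); print(p.round(4),f)
cv2.imwrite("pics/u3f.png",cv2.resize((vis*255).astype(np.uint8),None,fx=3,fy=3,interpolation=cv2.INTER_NEAREST)); print(vis.shape)
E
```

```text
home in scene cam [ 0.614  -0.0263]
[ 0.6132 -0.0249  0.0502] 20.96779441833496
[ 0.6135 -0.025   0.0448] 20.980005264282227
(67, 340)
```

View pics/u3f.png

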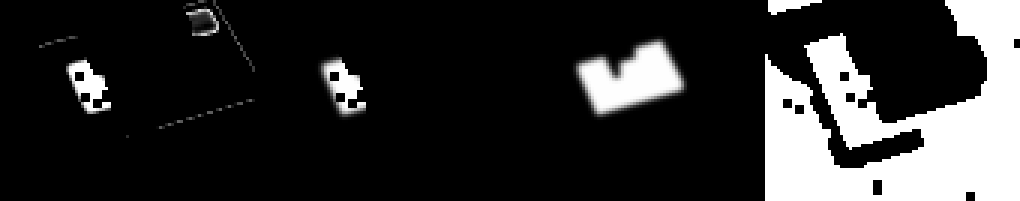

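```bash
python3 go.py .6151 -.0284 .0375 .0415
```

```text
xyz [0.1, 1.1, 22.8] rot [-0.02, -0.07, 0.17] | t 4.55 at [0.6149, -0.0273, 0.0603] yaw 0.0445 w 0.0097 F [-0.2, -0.1, -2.4] j7 [-0.42, 0.49, 0.5, 1.69, -0.27, 1.02, 0.22]
```

Request:
apply_moves(increments=[{"xyz": [0, 1.1, 12], "rotation": [0, 0, 0.2], "grip": 255}, {"xyz": [0, 1.1, 22], "rotation": [0, 0, 0.2], "grip": 255}, {"xyz": [0, 1.1, 22], "rotation": [0, 0, 0.2], "grip": 255}])

```text
time: 4.92
ee_pos: [0.6141, -0.0283, 0.037]
eef_rot: [1.0, 0.021, -0.0, -0.0]
ft_force: [0.6, -0.6, -3.7]
width: 0.0096
```

```bash
python3 go.py .6151 -.0284 .0263 .042;python3 - <<'E'
from see import *
from home import home
h=home("u",TS)
for i in range(2):
    c=cam("scene"); z=(r.read_state()["ee_pos"][2]-.0223)*1e3
    p,f,vis=heldfit(c,"u",z,[*h,.0448]); print(z,p.round(4),f, r.read_state()["ee_pos"].round(4))
E
```

```text
xyz [1.0, 0.2, 10.7] rot [-0.01, 0.05, -0.05] | t 4.92 at [0.6141, -0.0283, 0.037] yaw 0.0411 w 0.0096 F [0.6, -0.6, -3.7] j7 [-0.41, 0.52, 0.49, 1.71, -0.29, 0.98, 0.23]
15.393727648654203 [ 0.6134 -0.0261  0.0609] 18.645099639892578 [ 0.6145 -0.0284  0.0377]
15.840842754604276 [ 0.6141 -0.0263  0.0565] 14.825584411621094 [ 0.6149 -0.0285  0.0381]
```

Scene fit now agrees with home (0.6140,-0.0263). Descend.

Request:
apply_moves(increments=[{"xyz": [0.5, 0, 4], "rotation": [0, 0, 0], "grip": 255}, {"xyz": [0.5, 0, 8], "rotation": [0, 0, 0], "grip": 255}, {"xyz": [0.5, 0, 11], "rotation": [0, 0, 0], "grip": 255}, {"xyz": [0.5, 0, 11], "rotation": [0, 0, 0], "grip": 255}])

```text
time: 5.52
ee_pos: [0.6152, -0.0284, 0.0268]
eef_rot: [1.0, 0.02, 0.0, -0.0]
ft_force: [0.2, -0.2, -2.4]
width: 0.0097
```

```bash
python3 go.py .6151 -.0284 .0263 .042
```

```text
xyz [-0.1, -0.0, 0.5] rot [-0.01, -0.02, -0.06] | t 5.53 at [0.6152, -0.0284, 0.0268] yaw 0.041 w 0.0097 F [0.2, -0.2, -2.4] j7 [-0.41, 0.54, 0.49, 1.71, -0.3, 0.97, 0.23]
```

Request:
apply_moves(increments=[{"xyz": [0, 0, 1.5], "rotation": [0, 0, 0], "grip": 255}, {"xyz": [0, 0, 1.5], "rotation": [0, 0, 0], "grip": 255}, {"xyz": [0, 0, 1], "rotation": [0, 0, 0], "grip": 165}, {"xyz": [0, 0, 0], "rotation": [0, 0, 0], "grip": 165}])

```text
time: 6.02
ee_pos: [0.6155, -0.0284, 0.0271]
eef_rot: [1.0, 0.02, 0.0, -0.0]
ft_force: [-0.1, 0.2, 0.1]
width: 0.0223
```

Request:
apply_moves(increments=[{"xyz": [0, 0, 0], "rotation": [0, 0, 0], "grip": 165}, {"xyz": [0, 0, -40], "rotation": [0, 0, 0], "grip": 165}, {"xyz": [0, 0, -90], "rotation": [0, 0, 0], "grip": 165}, {"xyz": [0, 0, -90], "rotation": [0, 0, 0], "grip": 165}])

```text
time: 6.52
ee_pos: [0.6179, -0.0288, 0.1212]
eef_rot: [1.0, 0.02, 0.004, -0.0]
ft_force: [1.2, 0.3, -0.6]
width: 0.0305
```

```bash
python3 go.py .597 .246 .12 -.29
```

```text
xyz [-9.7, -275.4, 1.3] rot [-0.1, -0.45, 18.95] | t 6.53 at [0.6179, -0.0288, 0.1212] yaw 0.0407 w 0.0305 F [1.2, 0.3, -0.6] j7 [-0.44, 0.43, 0.53, 1.64, -0.23, 1.13, 0.19]
```

Request:
apply_moves(increments=[{"xyz": [-2, -55, 0], "rotation": [0, 0, 4], "grip": 90}, {"xyz": [-4, -110, 0], "rotation": [0, 0, 8], "grip": 90}, {"xyz": [-6, -165, 0], "rotation": [0, 0, 12], "grip": 90}, {"xyz": [-8, -220, 0], "rotation": [0, 0, 16], "grip": 90}, {"xyz": [-9, -275, 10], "rotation": [0, -0.3, 19], "grip": 90}])

```text
time: 7.15
ee_pos: [0.5976, 0.2476, 0.1112]
eef_rot: [0.989, -0.146, 0.002, -0.001]
ft_force: [0.8, 0.2, 0.2]
width: 0.056
```

```bash
python3 go.py .5985 .2456 .07 -.29; python3 - <<'E'
from see import *
c=cam("scene"); np.savez("scene2.npz",**c)
print("s",fit([c],plate("s"),[.5974,.247,-.29],sat,.075,d0=(.002,.002,.03)))
print("u home scene",)
from home import home
h=home("u",TS); print(h, heldfit(c,"u",4,[*h,.04])[:2])
cv2.imwrite("pics/s1.png",cv2.resize(c["img"][90:290,230:480],(750,600),interpolation=cv2.INTER_CUBIC))
E
```

```text
xyz [1.3, 1.8, 41.2] rot [-0.17, -0.15, -0.16] | t 7.15 at [0.5976, 0.2476, 0.1112] yaw -0.2927 w 0.056 F [0.8, 0.2, 0.2] j7 [-0.84, 0.5, 0.5, 1.57, -0.25, 1.14, -0.58]
s (array([ 0.59739467,  0.24704855, -0.28840775]), np.float64(21.379850387573242))
u home scene
(np.float64(0.6140277377825177), np.float64(-0.02625934600287308)) (array([ 0.61109888, -0.0260718 ,  0.04167266]), np.float64(76.52716827392578))
```

View pics/s1.png

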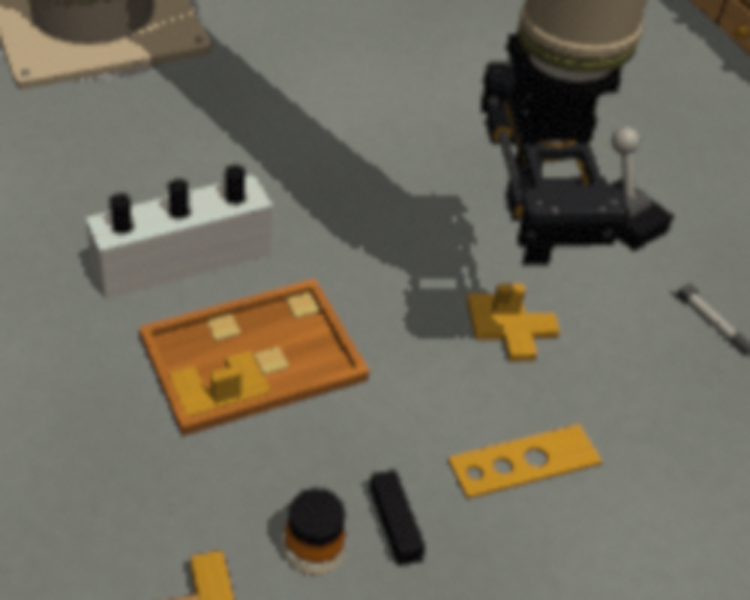

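Request:
apply_moves(increments=[{"xyz": [1, 1.5, 45], "rotation": [-0.1, -0.1, 0], "grip": 90}, {"xyz": [1, 1.5, 89], "rotation": [-0.1, -0.1, 0], "grip": 90}, {"xyz": [1, 1.5, 89], "rotation": [-0.1, -0.1, 0], "grip": 90}, {"xyz": [1, 1.5, 89], "rotation": [-0.1, -0.1, 0], "grip": 255}, {"xyz": [1, 1.5, 89], "rotation": [-0.1, -0.1, 0], "grip": 255}])

```text
time: 7.82
ee_pos: [0.5946, 0.256, 0.0193]
eef_rot: [0.99, -0.142, -0.002, -0.002]
ft_force: [0.3, -0.2, 0.1]
width: 0.0437
```

Request:
apply_moves(increments=[{"xyz": [0, 0, 0], "rotation": [0, 0, 0], "grip": 255}, {"xyz": [0, 0, 0], "rotation": [0, 0, 0], "grip": 255}, {"xyz": [0, 0, 0], "rotation": [0, 0, 0], "grip": 255}, {"xyz": [0, 0, 0], "rotation": [0, 0, 0], "grip": 255}])

```text
time: 8.32
ee_pos: [0.5948, 0.2559, 0.0193]
eef_rot: [0.99, -0.143, -0.002, -0.002]
ft_force: [0.8, -0.1, -0.0]
width: 0.0096
```

Request:
apply_moves(increments=[{"xyz": [0, 0, -30], "rotation": [0, 0, 0], "grip": 255}, {"xyz": [0, 0, -60], "rotation": [0, 0, 0], "grip": 255}, {"xyz": [0, 0, -60], "rotation": [0, 0, 0], "grip": 255}])

```text
time: 8.7
ee_pos: [0.5961, 0.2562, 0.0814]
eef_rot: [0.99, -0.143, -0.0, -0.003]
ft_force: [0.5, 0.3, -2.7]
width: 0.0098
```

```bash
python3 home.py s .065
```

```text
[ 0.5452 -0.0377]
xyz [34.1, 296.4, 14.7] rot [-0.34, 0.04, -18.81] | t 8.7 at [0.5961, 0.2562, 0.0814] yaw -0.2861 w 0.0098 F [0.5, 0.3, -2.7] j7 [-0.83, 0.53, 0.48, 1.58, -0.28, 1.09, -0.57]
```

Request:
apply_moves(increments=[{"xyz": [0, 0, 30], "rotation": [0, 0, 0], "grip": 255}, {"xyz": [0, 0, 60], "rotation": [0, 0, 0], "grip": 255}, {"xyz": [0, 0, 61.5], "rotation": [0, 0, 0], "grip": 255}, {"xyz": [0, 0, 61.5], "rotation": [0, 0, 0], "grip": 165}, {"xyz": [0, 0, 60], "rotation": [0, 0, 0], "grip": 165}])

```text
time: 9.32
ee_pos: [0.5956, 0.2563, 0.0206]
eef_rot: [0.99, -0.143, -0.001, -0.003]
ft_force: [-0.3, -0.1, -0.9]
width: 0.0227
```

Request:
apply_moves(increments=[{"xyz": [0, 0, -2], "rotation": [0, 0, 0], "grip": 165}, {"xyz": [0, 8.8, -2], "rotation": [0, 0, 0], "grip": 165}, {"xyz": [0, 8.8, -2], "rotation": [0, 0, 0], "grip": 165}, {"xyz": [0, 8.8, -1], "rotation": [0, 0, 0], "grip": 165}])

```text
time: 9.82
ee_pos: [0.5932, 0.2478, 0.0217]
eef_rot: [0.99, -0.143, -0.001, -0.003]
ft_force: [0.1, 1.3, 0.4]
width: 0.0307
```

```bash
python3 - <<'E'
from see import *
c=cam("scene")
cv2.imwrite("pics/s2.png",cv2.resize(c["img"][130:250,330:480],(750,600),interpolation=cv2.INTER_CUBIC))
E
python3 go.py .5985 .2456 .0223 -.288
```

```text
xyz [5.9, 0.7, -0.9] rot [-0.28, 0.15, 0.11] | t 9.88 at [0.593, 0.248, 0.0214] yaw -0.286 w 0.0306 F [0.5, -0.2, 0.0] j7 [-0.81, 0.59, 0.46, 1.64, -0.31, 0.98, -0.53]
```

View pics/s2.png

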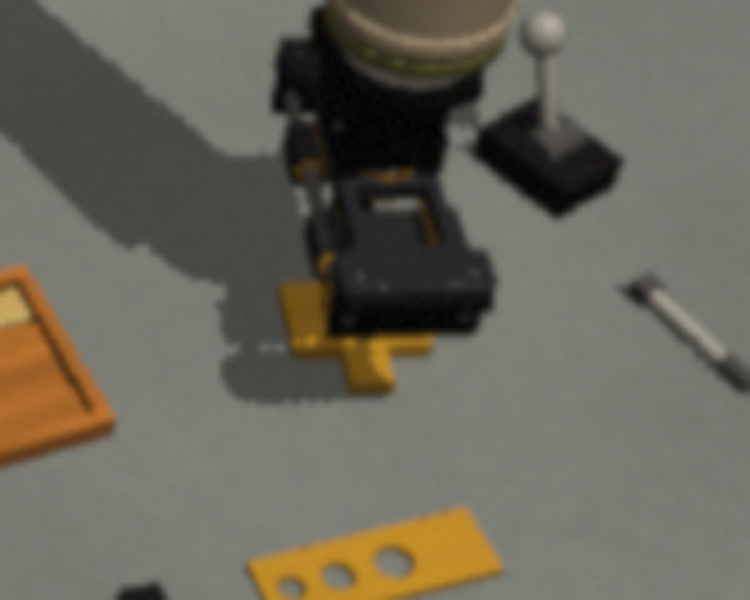

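Close and lift (tilt is ~0.3°, corrected after lifting).

Request:
apply_moves(increments=[{"xyz": [0, 0, 0], "rotation": [-0.3, 0.1, 0], "grip": 165}, {"xyz": [0, 0, 0], "rotation": [-0.3, 0.1, 0], "grip": 255}, {"xyz": [0, 0, 0], "rotation": [-0.3, 0.1, 0], "grip": 255}, {"xyz": [0, 0, 0], "rotation": [-0.3, 0.1, 0], "grip": 255}, {"xyz": [0, 0, 0], "rotation": [-0.3, 0.1, 0], "grip": 255}], squeeze=40)

```text
time: 10.5
ee_pos: [0.5931, 0.248, 0.0214]
eef_rot: [0.99, -0.143, -0.0, 0.0]
ft_force: [0.7, 0.5, -0.5]
width: 0.0097
```

Request:
apply_moves(increments=[{"xyz": [0, 0, -30], "rotation": [0, 0, 0], "grip": 255}, {"xyz": [0, 0, -55], "rotation": [0, 0, 0], "grip": 255}, {"xyz": [0, 0, -55], "rotation": [0, 0, 0], "grip": 255}, {"xyz": [0, 0, -55], "rotation": [0, 0, 0], "grip": 255}])

```text
time: 11.0
ee_pos: [0.5924, 0.2478, 0.0752]
eef_rot: [0.99, -0.142, -0.001, 0.001]
ft_force: [0.5, 1.0, -3.2]
width: 0.0098
```

```bash
python3 home.py s .065
```

```text
[ 0.5452 -0.0377]
xyz [35.2, 287.2, 10.5] rot [0.06, 0.12, -18.8] | t 11.0 at [0.5924, 0.2478, 0.0752] yaw -0.286 w 0.0098 F [0.5, 1.0, -3.2] j7 [-0.83, 0.53, 0.49, 1.6, -0.27, 1.08, -0.56]
```

Request:
apply_moves(increments=[{"xyz": [7, 57, -3], "rotation": [0, 0, -4], "grip": 255}, {"xyz": [14, 115, -3], "rotation": [0, 0, -8], "grip": 255}, {"xyz": [21, 172, -3], "rotation": [0, 0, -12], "grip": 255}, {"xyz": [28, 230, -3], "rotation": [0, 0.1, -16], "grip": 255}, {"xyz": [35, 286, 0], "rotation": [0, 0.1, -18.8], "grip": 255}])

```text
time: 11.62
ee_pos: [0.5441, -0.0383, 0.0745]
eef_rot: [1.0, 0.022, -0.001, 0.001]
ft_force: [0.5, -0.3, -2.5]
width: 0.0093
```

Request:
apply_moves(increments=[{"xyz": [0, 0, 0], "rotation": [0, 0, 0], "grip": 255}, {"xyz": [0, 0, 0], "rotation": [0, 0, 0], "grip": 255}])

```text
time: 11.88
ee_pos: [0.5435, -0.038, 0.0735]
eef_rot: [1.0, 0.022, -0.002, 0.0]
ft_force: [0.7, 0.5, -1.2]
width: 0.0092
```

```bash
python3 home.py s .05;
```

```text
[ 0.5452 -0.0377]
xyz [1.8, -0.3, 23.5] rot [0.05, 0.2, 0.06] | t 11.88 at [0.5435, -0.038, 0.0735] yaw 0.0433 w 0.0092 F [0.7, 0.5, -1.2] j7 [-0.47, 0.33, 0.54, 1.87, -0.2, 0.99, 0.19]
```

Request:
apply_moves(increments=[{"xyz": [1.5, 0, 12], "rotation": [0, 0.2, 0], "grip": 255}, {"xyz": [1.5, 0, 24], "rotation": [0, 0.2, 0], "grip": 255}, {"xyz": [1.5, 0, 24], "rotation": [0, 0.2, 0], "grip": 255}, {"xyz": [1.5, 0, 24], "rotation": [0, 0.2, 0], "grip": 255}])

```text
time: 12.38
ee_pos: [0.5449, -0.0377, 0.0494]
eef_rot: [1.0, 0.022, -0.0, 0.0]
ft_force: [0.6, 0.2, -1.4]
width: 0.0095
```

```bash
cat > chk.py <<'E'
import sys
from see import *
from home import home
k=sys.argv[1]; z0=float(sys.argv[2]); nm=sys.argv[3]
h=home(k,TS); print("home(scene)",np.round(h,4))
for i in range(2):
    c=cam("scene"); s=r.read_state(); z=(s["ee_pos"][2]-z0)*1e3
    p,f,vis=heldfit(c,k,z,[*h,TS[2]]); p2,f2,_=heldfit(c,k,z,[*h,.042],yaw=False)
    print("z",round(z,1),p.round(4),round(f,1),"noyaw",p2[:2].round(4),round(f2,1),"tcp",s["ee_pos"].round(4))
a=cv2.resize(c["img"][145:255,245:385],(700,550),interpolation=cv2.INTER_CUBIC); cv2.imwrite(f"pics/{nm}.png",a)
v=cv2.resize((vis*255).astype(np.uint8),None,fx=2,fy=2,interpolation=cv2.INTER_NEAREST); cv2.imwrite(f"pics/{nm}f.png",v)
E
python3 chk.py s .0214 s3; python3 home.py s .0255
```

```text
home(scene) [ 0.544  -0.0355]
z 28.3 [ 0.5437 -0.0363  0.0801] 344.4 noyaw [ 0.5432 -0.0358] 345.2 tcp [ 0.5451 -0.0378  0.0497]
z 28.4 [ 0.543  -0.0363  0.0608] 329.4 noyaw [ 0.5429 -0.0359] 329.6 tcp [ 0.5452 -0.0379  0.0498]
[ 0.5452 -0.0377]
xyz [0.0, -0.2, 24.3] rot [0.05, -0.03, 0.07] | t 12.47 at [0.5452, -0.0379, 0.0498] yaw 0.0434 w 0.0096 F [0.1, -0.1, -2.5] j7 [-0.46, 0.37, 0.53, 1.89, -0.22, 0.94, 0.21]
```

View pics/s3.png

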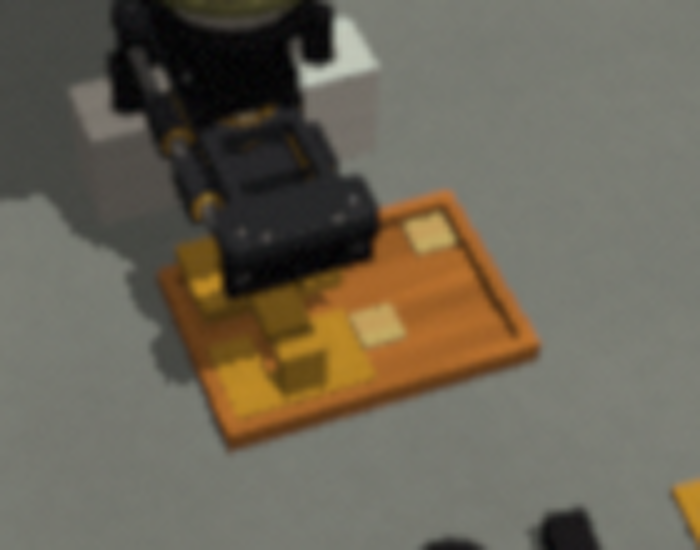

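View pics/s3f.png

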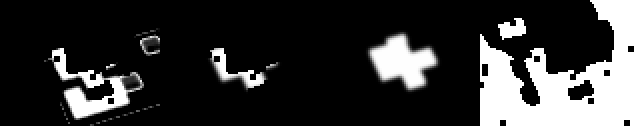

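```bash
python3 - <<'E'
from fit import *
t=dict(np.load("top0.npz")); s=dict(np.load("scene0.npz"))
for b in ((.4335,.037),(.436,-.017),(.439,-.071)):
    for n,c in(("t",t),("s",s)):
        W=cloud(c); 
        D=dark(c)*(W[...,2]>.06)
        o=fit([c],cyl(10,67,97),b,lambda c:D,.02,z=.082,rot=False,d0=(.003,.003)); print(n,o[0].round(4),round(o[1],2))
E
```

```text
t [0.4305 0.0364] 3.08
s [0.4332 0.0399] 3.74
t [ 0.4335 -0.0177] 5.11
s [ 0.4354 -0.0147] 4.92
t [ 0.4364 -0.0719] 6.48
s [ 0.4381 -0.0693] 5.53
```

```bash
python3 - <<'E'
from h import *
c=cam("scene"); W=cloud(c); s=r.read_state(); p=s["ee_pos"]
m=np.isfinite(W[...,2])&(np.hypot(W[...,0]-p[0],W[...,1]-p[1])<.2)&(W[...,2]>.075)
P=W[m]-p
P=P[(abs(P[:,1])<.06)]
for z in np.arange(.03,.2,.01):
    q=P[(P[:,2]>z)&(P[:,2]<z+.01)]
    if len(q)>3: print(round(z,3),len(q),np.percentile(q[:,0],[2,98]).round(3),np.percentile(q[:,1],[2,98]).round(3))
c=dict(np.load("scene2.npz"))
E
```

```text
0.03 17 [-0.104 -0.098] [-0.04  -0.025]
0.04 16 [-0.115 -0.097] [-0.041 -0.031]
0.06 86 [-0.08   0.088] [-0.037  0.04 ]
0.07 203 [-0.08   0.089] [-0.038  0.038]
0.08 336 [-0.077  0.094] [-0.037  0.039]
0.09 153 [-0.077  0.096] [-0.038  0.037]
0.1 625 [-0.085  0.096] [-0.036  0.039]
0.11 84 [-0.022  0.018] [-0.023  0.026]
0.12 77 [-0.004  0.018] [-0.021  0.027]
0.13 65 [0.003 0.018] [-0.02   0.024]
0.14 26 [0.012 0.018] [-0.02   0.022]
0.15 35 [-0.039  0.02 ] [-0.037  0.038]
0.16 103 [-0.041  0.038] [-0.036  0.037]
0.17 145 [-0.     0.036] [-0.034  0.031]
0.18 7 [0.018 0.042] [-0.033  0.027]
0.19 158 [0.005 0.043] [-0.041  0.036]
```

Request:
apply_moves(increments=[{"xyz": [0.3, -0.2, 8], "rotation": [0, 0, 0], "grip": 255}, {"xyz": [0.3, -0.2, 13], "rotation": [0, 0, 0], "grip": 255}, {"xyz": [0.3, -0.2, 16], "rotation": [0, 0, 0], "grip": 255}, {"xyz": [0.3, -0.2, 19], "rotation": [0, 0, 0], "grip": 255}, {"xyz": [0.3, -0.2, 19], "rotation": [0, 0, 0], "grip": 255}])

```text
time: 13.15
ee_pos: [0.5454, -0.0377, 0.0306]
eef_rot: [1.0, 0.022, 0.0, 0.0]
ft_force: [-0.1, 0.9, -2.4]
width: 0.0101
```

Request:
apply_moves(increments=[{"xyz": [0, 0, 3], "rotation": [0, 0, 0], "grip": 255}, {"xyz": [0, 0, 5.5], "rotation": [0, 0, 0], "grip": 255}, {"xyz": [0, 0, 5.5], "rotation": [0, 0, 0], "grip": 255}])

```text
time: 13.52
ee_pos: [0.5454, -0.0378, 0.0253]
eef_rot: [1.0, 0.022, 0.0, 0.0]
ft_force: [-2.4, 0.2, 3.3]
width: 0.0095
```

Touching the floor (Fz +3). Release and retreat.

Request:
apply_moves(increments=[{"xyz": [0, 0, 0], "rotation": [0, 0, 0], "grip": 165}, {"xyz": [0, 0, -1], "rotation": [0, 0, 0], "grip": 165}, {"xyz": [0, 0, -1], "rotation": [0, 0, 0], "grip": 165}, {"xyz": [0, 0, -50], "rotation": [0, 0, 0], "grip": 165}, {"xyz": [0, 0, -100], "rotation": [0, 0, 0], "grip": 165}])

```text
time: 14.15
ee_pos: [0.5449, -0.0378, 0.1262]
eef_rot: [1.0, 0.022, -0.0, 0.001]
ft_force: [1.0, 1.1, -0.1]
width: 0.0304
```

```bash
python3 go.py .5997 -.2706 .11 -.669
```

```text
xyz [44.7, 234.9, 16.4] rot [0.08, 0.03, 40.8] | t 14.15 at [0.5449, -0.0378, 0.1262] yaw 0.0431 w 0.0304 F [1.0, 1.1, -0.1] j7 [-0.5, 0.27, 0.56, 1.83, -0.16, 1.1, 0.16]
```

Request:
apply_moves(increments=[{"xyz": [9, 47, 0], "rotation": [0, 0, 8], "grip": 90}, {"xyz": [18, 94, 0], "rotation": [0, 0, 16], "grip": 90}, {"xyz": [27, 141, 0], "rotation": [0, 0, 25], "grip": 90}, {"xyz": [36, 188, 5], "rotation": [0, 0, 33], "grip": 90}, {"xyz": [45, 235, 16], "rotation": [0, 0, 40.8], "grip": 90}])

```text
time: 14.78
ee_pos: [0.6008, -0.2721, 0.1107]
eef_rot: [0.944, -0.33, 0.0, 0.001]
ft_force: [0.5, 0.4, 0.6]
width: 0.0556
```

Request:
apply_moves(increments=[{"xyz": [0, 0, 0], "rotation": [0, 0, 0], "grip": 90}, {"xyz": [0, 0, 0], "rotation": [0, 0, 0], "grip": 90}])

```text
time: 15.02
ee_pos: [0.6008, -0.2718, 0.1104]
eef_rot: [0.944, -0.33, 0.0, 0.001]
ft_force: [0.4, 1.1, -0.1]
width: 0.0563
```

```bash
python3 - <<'E'
from see import *
c=cam("scene"); np.savez("scene3.npz",**c)
for k,p in (("p",[.5984,-.2693,-.667]),("v",[.4077,-.2984,-.583])): print(k,fit([c],plate(k),p,sat,.075,d0=(.002,.002,.03)))
cv2.imwrite("pics/p1.png",cv2.resize(c["img"][90:290,160:410],(750,600),interpolation=cv2.INTER_CUBIC))
E
python3 go.py .5996 -.2711 .0223 -.667
```

```text
p (array([ 0.5983037 , -0.26931976, -0.67667215]), np.float64(45.218727111816406))
v (array([ 0.41395796, -0.2943633 , -1.1605805 ]), np.float64(318.46710205078125))
xyz [-1.1, 1.1, 88.4] rot [0.01, -0.04, -0.22] | t 15.07 at [0.6011, -0.2709, 0.1107] yaw -0.6708 w 0.056 F [0.7, 0.4, 0.5] j7 [-0.16, 0.58, 0.72, 1.53, -0.4, 1.18, -0.04]
```

View pics/p1.png

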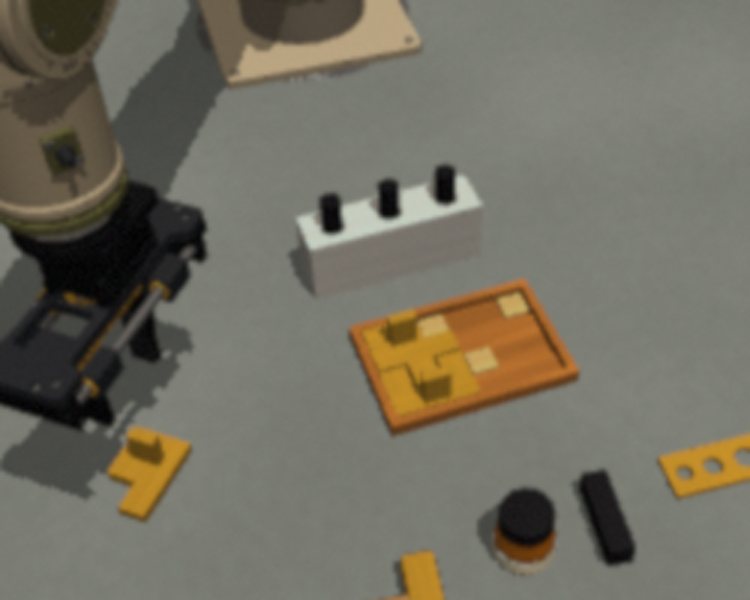

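Request:
apply_moves(increments=[{"xyz": [-1, 1, 45], "rotation": [0, 0, -0.2], "grip": 90}, {"xyz": [-1, 1, 88], "rotation": [0, 0, -0.2], "grip": 90}, {"xyz": [-1, 1, 88], "rotation": [0, 0, -0.2], "grip": 90}, {"xyz": [-1, 1, 88], "rotation": [0, 0, -0.2], "grip": 255}, {"xyz": [-1, 1, 88], "rotation": [0, 0, -0.2], "grip": 255}])

```text
time: 15.7
ee_pos: [0.6002, -0.2706, 0.0235]
eef_rot: [0.945, -0.327, 0.001, -0.0]
ft_force: [0.6, 0.4, 0.3]
width: 0.0435
```

Request:
apply_moves(increments=[{"xyz": [0, 0, 0], "rotation": [0, 0, 0], "grip": 255}, {"xyz": [0, 0, 0], "rotation": [0, 0, 0], "grip": 255}, {"xyz": [0, 0, 0], "rotation": [0, 0, 0], "grip": 255}, {"xyz": [0, 0, 0], "rotation": [0, 0, 0], "grip": 255}])

```text
time: 16.2
ee_pos: [0.6003, -0.2706, 0.0236]
eef_rot: [0.945, -0.327, 0.001, -0.0]
ft_force: [0.5, 0.6, 0.3]
width: 0.0097
```

Request:
apply_moves(increments=[{"xyz": [0, 0, -30], "rotation": [0, 0, 0], "grip": 255}, {"xyz": [0, 0, -60], "rotation": [0, 0, 0], "grip": 255}, {"xyz": [0, 0, -60], "rotation": [0, 0, 0], "grip": 255}, {"xyz": [0, 0, -60], "rotation": [0, 0, 0], "grip": 255}])

```text
time: 16.7
ee_pos: [0.5996, -0.2701, 0.0824]
eef_rot: [0.945, -0.327, 0.0, -0.0]
ft_force: [-0.8, -0.2, -1.9]
width: 0.0098
```

```bash
python3 home.py p .08
```

```text
[0.5448 0.0339]
xyz [-231.0, -205.1, 2.4] rot [-0.02, -0.01, -40.59] | t 16.7 at [0.5996, -0.2701, 0.0824] yaw -0.6663 w 0.0098 F [-0.8, -0.2, -1.9] j7 [-0.15, 0.61, 0.7, 1.56, -0.42, 1.13, -0.02]
```

Request:
apply_moves(increments=[{"xyz": [-46, -41, 0], "rotation": [0, 0, -8], "grip": 255}, {"xyz": [-92, -82, 0], "rotation": [0, 0, -16], "grip": 255}, {"xyz": [-139, -123, 0], "rotation": [0, 0, -24], "grip": 255}, {"xyz": [-185, -164, 0], "rotation": [0, 0, -32], "grip": 255}, {"xyz": [-231, -205, 2], "rotation": [0, 0, -40.5], "grip": 255}])

```text
time: 17.32
ee_pos: [0.5434, 0.0359, 0.0793]
eef_rot: [1.0, 0.023, -0.001, -0.0]
ft_force: [1.0, 0.5, -1.3]
width: 0.0098
```

Request:
apply_moves(increments=[{"xyz": [0, 0, 0], "rotation": [0, 0, 0], "grip": 255}, {"xyz": [0, 0, 0], "rotation": [0, 0, 0], "grip": 255}])

```text
time: 17.58
ee_pos: [0.5427, 0.0355, 0.0784]
eef_rot: [1.0, 0.023, -0.001, 0.0]
ft_force: [-0.1, -0.4, -2.2]
width: 0.01
```

```bash
python3 home.py p .05
```

```text
[0.5448 0.0339]
xyz [2.2, 1.7, 28.4] rot [0.04, 0.16, 0.19] | t 17.57 at [0.5427, 0.0355, 0.0784] yaw 0.0454 w 0.01 F [-0.1, -0.4, -2.2] j7 [-0.61, 0.32, 0.54, 1.87, -0.2, 1.0, 0.06]
```

Request:
apply_moves(increments=[{"xyz": [2, 1.5, 14], "rotation": [0, 0.1, 0.2], "grip": 255}, {"xyz": [2, 1.5, 28], "rotation": [0, 0.1, 0.2], "grip": 255}, {"xyz": [2, 1.5, 28], "rotation": [0, 0.1, 0.2], "grip": 255}, {"xyz": [2, 1.5, 28], "rotation": [0, 0.1, 0.2], "grip": 255}])

```text
time: 18.08
ee_pos: [0.5447, 0.0337, 0.0503]
eef_rot: [1.0, 0.021, -0.001, 0.0]
ft_force: [0.9, -0.5, -1.5]
width: 0.0096
```

```bash
python3 chk.py p .0236 p3; python3 home.py p .0276
```

```text
home(scene) [0.5439 0.0361]
z 27.0 [0.5416 0.0356 0.0365] 673.7 noyaw [0.5417 0.0354] 673.7 tcp [0.5449 0.0339 0.0506]
z 27.2 [0.5423 0.036  0.0242] 679.3 noyaw [0.542  0.0358] 679.5 tcp [0.545  0.034  0.0508]
[0.5448 0.0339]
xyz [-0.2, 0.1, 23.2] rot [0.03, 0.02, -0.03] | t 18.18 at [0.545, 0.034, 0.0508] yaw 0.0417 w 0.0097 F [0.0, 0.2, -1.1] j7 [-0.6, 0.37, 0.53, 1.89, -0.23, 0.95, 0.08]
```

View pics/p3.png

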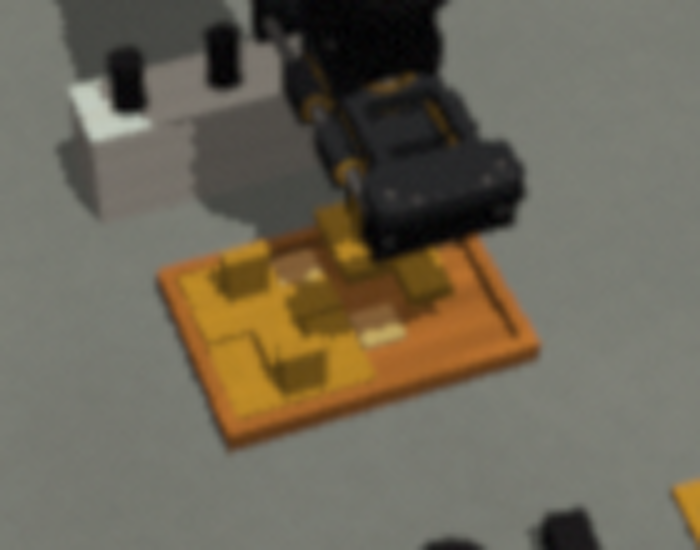

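View pics/p3f.png

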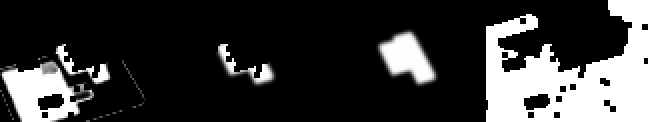

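Request:
apply_moves(increments=[{"xyz": [0.3, -0.2, 8], "rotation": [0, 0, 0], "grip": 255}, {"xyz": [0.3, -0.2, 12], "rotation": [0, 0, 0], "grip": 255}, {"xyz": [0.3, -0.2, 15], "rotation": [0, 0, 0], "grip": 255}, {"xyz": [0.3, -0.2, 18], "rotation": [0, 0, 0], "grip": 255}, {"xyz": [0.3, -0.2, 18], "rotation": [0, 0, 0], "grip": 255}])

```text
time: 18.8
ee_pos: [0.5451, 0.0342, 0.0325]
eef_rot: [1.0, 0.021, -0.0, 0.0]
ft_force: [-0.4, -0.6, -2.0]
width: 0.0096
```

Request:
apply_moves(increments=[{"xyz": [0, 0, 3], "rotation": [0, 0, 0], "grip": 255}, {"xyz": [0, 0, 5.5], "rotation": [0, 0, 0], "grip": 255}, {"xyz": [0, 0, 5.5], "rotation": [0, 0, 0], "grip": 255}])

```text
time: 19.18
ee_pos: [0.5452, 0.0342, 0.0275]
eef_rot: [1.0, 0.021, -0.0, 0.0]
ft_force: [-3.3, 0.5, 5.9]
width: 0.0097
```

Seated on the floor. Release, retreat, and head to V.

Request:
apply_moves(increments=[{"xyz": [0, 0, 0], "rotation": [0, 0, 0], "grip": 165}, {"xyz": [0, 0, -1], "rotation": [0, 0, 0], "grip": 165}, {"xyz": [0, 0, -1], "rotation": [0, 0, 0], "grip": 165}, {"xyz": [0, 0, -50], "rotation": [0, 0, 0], "grip": 165}, {"xyz": [0, 0, -110], "rotation": [0, 0, 0], "grip": 165}])

```text
time: 19.8
ee_pos: [0.5444, 0.034, 0.1379]
eef_rot: [1.0, 0.021, -0.002, 0.001]
ft_force: [1.2, 0.4, -0.1]
width: 0.0301
```

Request:
apply_moves(increments=[{"xyz": [0, 0, -20], "rotation": [0, 0, 0], "grip": 90}, {"xyz": [0, 0, -20], "rotation": [0, 0, 0], "grip": 90}])

```text
time: 20.05
ee_pos: [0.5455, 0.0343, 0.1595]
eef_rot: [1.0, 0.021, 0.0, 0.0]
ft_force: [0.1, -0.5, 0.4]
width: 0.044
```

```bash
python3 - <<'E'
from see import *
c=cam("scene"); t=cam("top"); np.savez("scene4.npz",**c)
for n,q in(("s",c),("t",t)): print(n,fit([q],plate("v"),[.4096,-.300,-.572],sat,.075,d0=(.002,.002,.03)))
cv2.imwrite("pics/v1.png",np.hstack([cv2.resize(c["img"][130:250,160:310],(400,320)),cv2.resize(t["img"][180:330,300:450],(320,320))]))
E
python3 go.py .409 -.3003 .15 -.572
```

```text
s (array([ 0.40787733, -0.29840716, -0.57984069]), np.float64(3.0734684467315674))
t (array([ 0.41118797, -0.30114524, -0.56305445]), np.float64(2.8205254077911377))
xyz [-148.9, 328.5, 8.1] rot [0.14, 0.2, 35.17] | t 20.15 at [0.5441, 0.0342, 0.1571] yaw 0.0418 w 0.0507 F [0.2, 0.1, -0.2] j7 [-0.65, 0.23, 0.57, 1.79, -0.13, 1.16, 0.01]
```

View pics/v1.png

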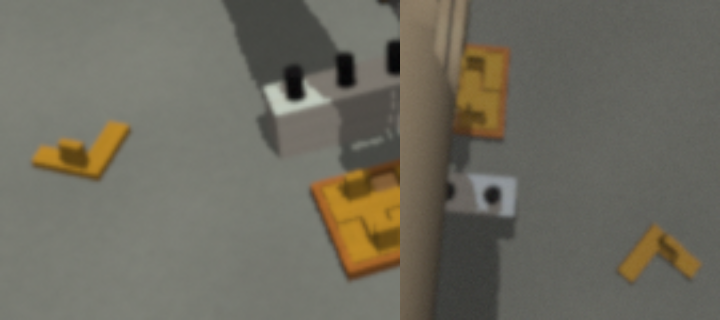

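Request:
apply_moves(increments=[{"xyz": [-27, 60, 0], "rotation": [0, 0, 7], "grip": 90}, {"xyz": [-54, 120, 0], "rotation": [0, 0, 13], "grip": 90}, {"xyz": [-81, 180, 0], "rotation": [0, 0, 20], "grip": 90}, {"xyz": [-108, 240, 0], "rotation": [0, 0, 26], "grip": 90}, {"xyz": [-136, 300, 5], "rotation": [0, 0, 32], "grip": 90}])

```text
time: 20.78
ee_pos: [0.4258, -0.2568, 0.153]
eef_rot: [0.966, -0.257, -0.002, 0.001]
ft_force: [1.8, 0.4, -0.7]
width: 0.0564
```

```bash
python3 go.py .409 -.3003 .08 -.572
```

```text
xyz [7.3, 45.8, 73.2] rot [0.2, 0.2, 2.99] | t 20.77 at [0.4258, -0.2568, 0.153] yaw -0.5199 w 0.0564 F [1.8, 0.4, -0.7] j7 [-0.34, 0.13, 0.86, 1.93, -0.11, 1.14, 0.04]
```

Request:
apply_moves(increments=[{"xyz": [7, 46, 40], "rotation": [0.2, 0.2, 3], "grip": 90}, {"xyz": [7, 46, 73], "rotation": [0.2, 0.2, 3], "grip": 90}, {"xyz": [7, 46, 73], "rotation": [0.2, 0.2, 3], "grip": 90}, {"xyz": [7, 46, 73], "rotation": [0.2, 0.2, 3], "grip": 90}])

```text
time: 21.28
ee_pos: [0.409, -0.3001, 0.0807]
eef_rot: [0.959, -0.282, -0.0, 0.0]
ft_force: [-1.1, 0.3, 0.4]
width: 0.0566
```

```bash
python3 go.py .409 -.3003 .0225 -.572
```

```text
xyz [0.1, 0.2, 58.2] rot [0.02, 0.01, 0.04] | t 21.27 at [0.409, -0.3001, 0.0807] yaw -0.5713 w 0.0566 F [-1.1, 0.3, 0.4] j7 [-0.21, 0.29, 0.86, 1.97, -0.26, 0.99, 0.2]
```

Request:
apply_moves(increments=[{"xyz": [0, 0, 35], "rotation": [0, 0, 0], "grip": 90}, {"xyz": [0, 0, 58], "rotation": [0, 0, 0], "grip": 90}, {"xyz": [0, 0, 58], "rotation": [0, 0, 0], "grip": 90}, {"xyz": [0, 0, 58], "rotation": [0, 0, 0], "grip": 255}, {"xyz": [0, 0, 58], "rotation": [0, 0, 0], "grip": 255}])

```text
time: 21.9
ee_pos: [0.41, -0.3003, 0.0239]
eef_rot: [0.96, -0.282, 0.001, 0.0]
ft_force: [-0.4, -0.9, 0.2]
width: 0.0433
```

Request:
apply_moves(increments=[{"xyz": [0, 0, 0], "rotation": [0, 0, 0], "grip": 255}, {"xyz": [0, 0, 0], "rotation": [0, 0, 0], "grip": 255}, {"xyz": [0, 0, 0], "rotation": [0, 0, 0], "grip": 255}, {"xyz": [0, 0, 0], "rotation": [0, 0, 0], "grip": 255}])

```text
time: 22.4
ee_pos: [0.41, -0.3003, 0.0239]
eef_rot: [0.96, -0.282, 0.001, 0.0]
ft_force: [-0.5, 0.1, 1.6]
width: 0.0097
```

Request:
apply_moves(increments=[{"xyz": [0, 0, -40], "rotation": [0, 0, 0], "grip": 255}, {"xyz": [0, 0, -80], "rotation": [0, 0, 0], "grip": 255}, {"xyz": [0, 0, -120], "rotation": [0, 0, 0], "grip": 255}, {"xyz": [0, 0, -130], "rotation": [0, 0, 0], "grip": 255}, {"xyz": [0, 0, -130], "rotation": [0, 0, 0], "grip": 255}])

```text
time: 23.02
ee_pos: [0.4098, -0.2999, 0.1536]
eef_rot: [0.96, -0.281, 0.001, -0.0]
ft_force: [0.2, 0.6, -2.8]
width: 0.0096
```

```bash
python3 home.py v .15
```

```text
[0.6114 0.0601]
xyz [-24.7, -411.8, 3.9] rot [-0.02, -0.12, -35.1] | t 23.02 at [0.4098, -0.2999, 0.1536] yaw -0.5704 w 0.0096 F [0.2, 0.6, -2.8] j7 [-0.29, 0.17, 0.92, 1.91, -0.15, 1.14, 0.12]
```

Request:
apply_moves(increments=[{"xyz": [-3, -59, 0], "rotation": [0, 0, -5], "grip": 255}, {"xyz": [-7, -118, 0], "rotation": [0, 0, -10], "grip": 255}, {"xyz": [-10, -176, 0], "rotation": [0, 0, -15], "grip": 255}, {"xyz": [-14, -235, 0], "rotation": [0, 0, -20], "grip": 255}, {"xyz": [-17, -294, 0], "rotation": [0, 0, -25], "grip": 255}])

```text
time: 23.65
ee_pos: [0.5539, -0.0413, 0.1516]
eef_rot: [0.998, -0.066, -0.0, 0.0]
ft_force: [0.4, -0.9, -2.5]
width: 0.0099
```

```bash
python3 home.py v .09
```

```text
[0.6114 0.0601]
xyz [43.7, -108.1, 61.6] rot [0.02, 0.05, -9.93] | t 23.65 at [0.5539, -0.0413, 0.1516] yaw -0.1312 w 0.0099 F [0.4, -0.9, -2.5] j7 [-0.59, 0.27, 0.68, 1.78, -0.19, 1.15, 0.02]
```

Request:
apply_moves(increments=[{"xyz": [22, -54, 15], "rotation": [0, 0, -5], "grip": 255}, {"xyz": [44, -108, 35], "rotation": [0, 0, -9.9], "grip": 255}, {"xyz": [44, -108, 62], "rotation": [0, 0, -9.9], "grip": 255}, {"xyz": [44, -108, 62], "rotation": [0, 0, -9.9], "grip": 255}, {"xyz": [44, -108, 62], "rotation": [0, 0, -9.9], "grip": 255}])

```text
time: 24.28
ee_pos: [0.6114, 0.0587, 0.0895]
eef_rot: [1.0, 0.02, -0.001, 0.0]
ft_force: [0.5, 0.0, -2.2]
width: 0.0096
```

```bash
python3 home.py v .046
```

```text
[0.6114 0.0601]
xyz [0.1, -1.5, 43.5] rot [0.04, 0.09, -0.14] | t 24.27 at [0.6114, 0.0587, 0.0895] yaw 0.0397 w 0.0096 F [0.5, 0.0, -2.2] j7 [-0.62, 0.47, 0.57, 1.68, -0.28, 1.08, 0.08]
```

Request:
apply_moves(increments=[{"xyz": [0, -1.5, 20], "rotation": [0, 0, -0.1], "grip": 255}, {"xyz": [0, -1.5, 43], "rotation": [0, 0.1, -0.1], "grip": 255}, {"xyz": [0, -1.5, 43], "rotation": [0, 0.1, -0.1], "grip": 255}, {"xyz": [0, -1.5, 43], "rotation": [0, 0.1, -0.1], "grip": 255}])

```text
time: 24.78
ee_pos: [0.6116, 0.0599, 0.0471]
eef_rot: [1.0, 0.021, 0.0, 0.0]
ft_force: [-0.4, 0.2, -2.1]
width: 0.0095
```

```bash
python3 chk.py v .0239 v3; python3 home.py v .0279
```

```text
home(scene) [0.6106 0.0621]
z 23.5 [0.6109 0.0168 0.2402] 390.2 noyaw [0.5852 0.0121] 422.0 tcp [0.6119 0.0599 0.0474]
z 23.6 [0.6078 0.0187 0.3531] 371.5 noyaw [0.6112 0.0179] 400.4 tcp [0.6119 0.0601 0.0475]
[0.6114 0.0601]
xyz [-0.6, -0.1, 19.6] rot [0.02, -0.1, -0.06] | t 24.88 at [0.6119, 0.0601, 0.0475] yaw 0.0412 w 0.0098 F [-1.3, 0.2, -2.1] j7 [-0.6, 0.52, 0.55, 1.71, -0.31, 1.0, 0.1]
```

View pics/v3.png

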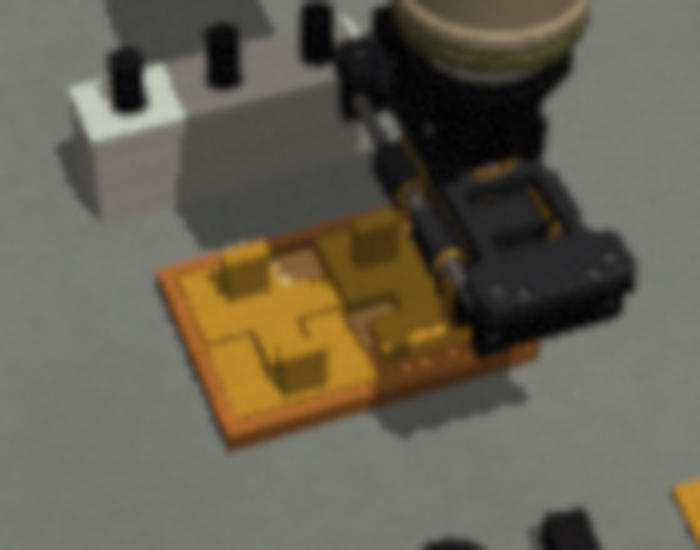

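Request:
apply_moves(increments=[{"xyz": [-0.3, -0.3, 5], "rotation": [0, 0, 0], "grip": 255}, {"xyz": [-0.3, -0.3, 9], "rotation": [0, 0, 0], "grip": 255}, {"xyz": [-0.3, -0.3, 12], "rotation": [0, 0, 0], "grip": 255}, {"xyz": [-0.3, -0.3, 15], "rotation": [0, 0, 0], "grip": 255}, {"xyz": [-0.3, -0.3, 15], "rotation": [0, 0, 0], "grip": 255}])

```text
time: 25.5
ee_pos: [0.6115, 0.0603, 0.0322]
eef_rot: [1.0, 0.021, 0.001, 0.0]
ft_force: [-0.2, -0.5, -1.9]
width: 0.0096
```

Request:
apply_moves(increments=[{"xyz": [0, 0, 3], "rotation": [0, 0, 0], "grip": 255}, {"xyz": [0, 0, 5], "rotation": [0, 0, 0], "grip": 255}, {"xyz": [0, 0, 5], "rotation": [0, 0, 0], "grip": 255}])

```text
time: 25.88
ee_pos: [0.6115, 0.0603, 0.028]
eef_rot: [1.0, 0.021, 0.001, -0.0]
ft_force: [-4.6, -0.5, 7.4]
width: 0.01
```

Request:
apply_moves(increments=[{"xyz": [0, 0, 0], "rotation": [0, 0, 0], "grip": 165}, {"xyz": [0, 0, -1], "rotation": [0, 0, 0], "grip": 165}, {"xyz": [0, 0, -1], "rotation": [0, 0, 0], "grip": 165}, {"xyz": [0, 0, -50], "rotation": [0, 0, 0], "grip": 165}, {"xyz": [0, 0, -110], "rotation": [0, 0, 0], "grip": 165}])

```text
time: 26.5
ee_pos: [0.6105, 0.0602, 0.1382]
eef_rot: [1.0, 0.021, -0.001, 0.0]
ft_force: [1.7, 0.5, 0.2]
width: 0.0305
```

Request:
apply_moves(increments=[{"xyz": [0, -50, -20], "rotation": [0, 0, 0], "grip": 120}, {"xyz": [0, -100, -20], "rotation": [0, 0, 0], "grip": 120}, {"xyz": [0, -160, -20], "rotation": [0, 0, 0], "grip": 120}, {"xyz": [0, -160, -20], "rotation": [0, 0, 0], "grip": 120}])

```text
time: 27.0
ee_pos: [0.6023, 0.227, 0.1574]
eef_rot: [1.0, 0.025, -0.001, -0.001]
ft_force: [0.1, -0.8, -0.8]
width: 0.0459
```

```bash
python3 - <<'E'
from see import *
from home import home
TT=(.5728,.0076,.0413)
ims=[]
for n,T,rr in(("scene",TS,(245,145,385,255)),("top",TT,(270,185,370,290))):
    c=cam(n); np.savez(n+"5.npz",**c); x0,y0,x1,y1=rr
    im=cv2.resize(c["img"][y0:y1,x0:x1],None,fx=4,fy=4,interpolation=cv2.INTER_CUBIC)
    for k in HOME:
        h=home(k,T)
        ov=render(c,plate(k,4),[*h,T[2]],rr,ss=8,sig=.01)
        W=cloud(c)
        P=W[(np.hypot(W[...,0]-h[0],W[...,1]-h[1])<.07)]
        # top of lug points
        q=W[(np.hypot(W[...,0]-h[0],W[...,1]-h[1])<.025)&(W[...,2]>.03)&(W[...,2]<.06)]
        print(n,k,"home",np.round(h,4),"lug pts",len(q),np.round(np.nanmedian(q,0),4) if len(q) else "", "zmax",np.round(np.nanpercentile(q[:,2],90),4) if len(q) else "")
        u0=render(c,plate(k,4),[*h,T[2]],rr,ss=8,sig=.01)
        m=(cv2.resize(u0,None,fx=4,fy=4)>.5).astype(np.uint8)
        cs,_=cv2.findContours(m,cv2.RETR_LIST,cv2.CHAIN_APPROX_NONE); cv2.drawContours(im,cs,-1,(255,0,0),1)
    im=cv2.resize(im,(400,int(400*im.shape[0]/im.shape[1]))); im=cv2.copyMakeBorder(im,0,430-im.shape[0],0,0,0); ims.append(im)
cv2.imwrite("pics/home.png",np.hstack(ims))
E
```

```text
scene v home [0.6106 0.0621] lug pts 65 [0.6147 0.0613 0.0415] zmax 0.0452
scene u home [ 0.614  -0.0263] lug pts 67 [ 0.6189 -0.0283  0.0419] zmax 0.0447
scene p home [0.5439 0.0361] lug pts 60 [0.5489 0.0345 0.0425] zmax 0.0448
scene s home [ 0.544  -0.0355] lug pts 62 [ 0.5489 -0.0368  0.0419] zmax 0.0449
top v home [0.6123 0.0587] lug pts 41 [0.6121 0.0573 0.0434] zmax 0.0458
top u home [ 0.616  -0.0296] lug pts 43 [ 0.6143 -0.0315  0.0443] zmax 0.0465
top p home [0.5457 0.0325] lug pts 39 [0.5452 0.031  0.0435] zmax 0.0467
top s home [ 0.5461 -0.039 ] lug pts 42 [ 0.5455 -0.0395  0.0435] zmax 0.0465
```

View pics/home.png

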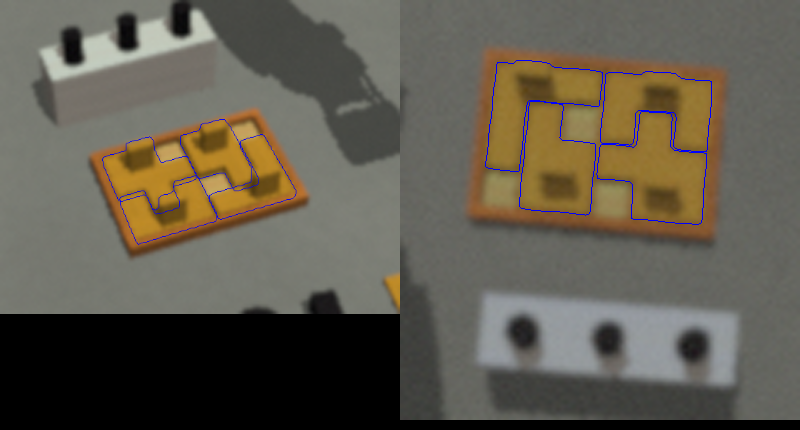

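```bash
python3 go.py .4355 -.0165 .13 .044; python3 - <<'E'
from home import home
import numpy as np
for i in "012": print(i,np.round(home(i),4))
E
```

```text
xyz [-178.1, 229.5, 28.4] rot [0.09, 0.09, -0.09] | t 27.1 at [0.6038, 0.2203, 0.1578] yaw 0.0424 w 0.0459 F [-0.1, -0.1, 1.1] j7 [-0.83, 0.45, 0.54, 1.53, -0.24, 1.23, -0.2]
0 [0.5843 0.0225]
1 [ 0.5335 -0.0056]
2 [0.5302 0.0723]
```

Request:
apply_moves(increments=[{"xyz": [-36, 46, 0], "rotation": [0, 0, 0], "grip": 110}, {"xyz": [-71, 92, 0], "rotation": [0, 0, 0], "grip": 110}, {"xyz": [-107, 138, 0], "rotation": [0, 0, 0], "grip": 110}, {"xyz": [-142, 184, 10], "rotation": [0, 0, 0], "grip": 110}, {"xyz": [-178, 229, 20], "rotation": [0, 0, 0], "grip": 110}])

```text
time: 27.72
ee_pos: [0.4341, -0.0191, 0.138]
eef_rot: [1.0, 0.02, -0.001, 0.0]
ft_force: [0.5, -1.0, 0.7]
width: 0.0497
```

Request:
apply_moves(increments=[{"xyz": [0, 0, 0], "rotation": [0, 0, 0], "grip": 110}, {"xyz": [0, 0, 0], "rotation": [0, 0, 0], "grip": 110}, {"xyz": [0, 0, 0], "rotation": [0, 0, 0], "grip": 110}])

```text
time: 28.1
ee_pos: [0.4348, -0.0187, 0.1383]
eef_rot: [1.0, 0.02, -0.0, 0.001]
ft_force: [0.4, -0.0, -0.2]
width: 0.0496
```

```bash
python3 go.py .4355 -.0165 .077 .044; python3 - <<'E'
from h import *
c=cam("scene"); cv2.imwrite("pics/b1.png",cv2.resize(c["img"][110:230,240:390],(750,600),interpolation=cv2.INTER_CUBIC))
E
```

```text
xyz [0.8, -2.2, 61.3] rot [0.07, 0.03, -0.24] | t 28.1 at [0.4348, -0.0187, 0.1383] yaw 0.0398 w 0.0496 F [0.4, -0.0, -0.2] j7 [-0.75, -0.05, 0.68, 2.08, 0.04, 1.1, -0.04]
```

View pics/b1.png

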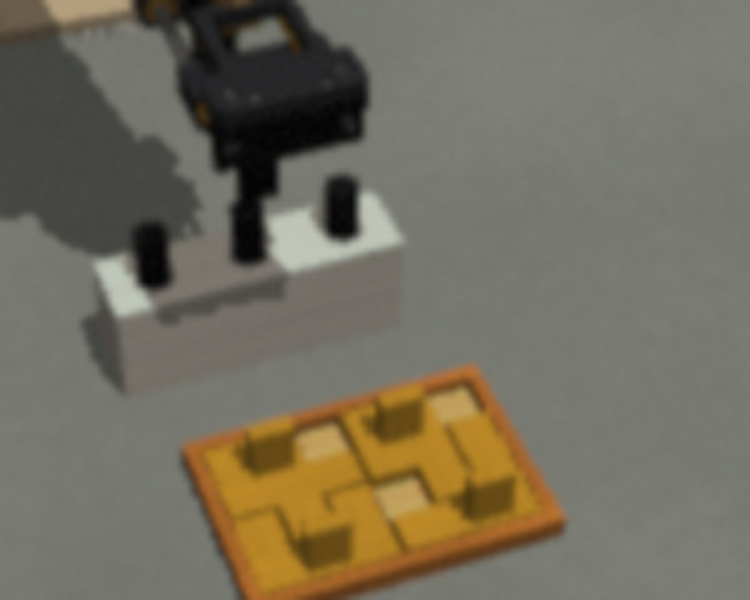

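Request:
apply_moves(increments=[{"xyz": [1, -2, 0], "rotation": [0, 0, -0.2], "grip": 110}, {"xyz": [1, -2, 30], "rotation": [0, 0, -0.2], "grip": 110}, {"xyz": [1, -2, 60], "rotation": [0, 0, -0.2], "grip": 110}, {"xyz": [1, -2, 60], "rotation": [0, 0, -0.2], "grip": 110}, {"xyz": [1, -2, 60], "rotation": [0, 0, -0.2], "grip": 110}], squeeze=15)

```text
time: 28.78
ee_pos: [0.4363, -0.0165, 0.0791]
eef_rot: [1.0, 0.022, -0.0, 0.001]
ft_force: [-0.5, -0.4, 1.3]
width: 0.0492
```

```bash
python3 go.py .4355 -.0165 .077 .044
```

```text
xyz [-0.8, -0.0, 2.1] rot [0.1, 0.01, -0.0] | t 28.77 at [0.4363, -0.0165, 0.0791] yaw 0.044 w 0.0492 F [-0.5, -0.4, 1.3] j7 [-0.74, 0.06, 0.7, 2.14, -0.05, 0.95, 0.03]
```

Request:
apply_moves(increments=[{"xyz": [-0.5, 0, 2], "rotation": [0, 0, 0], "grip": 255}, {"xyz": [-0.5, 0, 2], "rotation": [0, 0, 0], "grip": 255}, {"xyz": [-0.5, 0, 2], "rotation": [0, 0, 0], "grip": 255}, {"xyz": [-0.5, 0, 2], "rotation": [0, 0, 0], "grip": 255}, {"xyz": [-0.5, 0, 2], "rotation": [0, 0, 0], "grip": 255}])

```text
time: 29.4
ee_pos: [0.4359, -0.0165, 0.0772]
eef_rot: [1.0, 0.022, -0.0, 0.001]
ft_force: [-0.7, 1.0, 1.2]
width: 0.0191
```

```bash
python3 go.py .4355 -.0165 .077 .044
```

```text
xyz [-0.4, -0.0, 0.2] rot [0.1, 0.0, -0.0] | t 29.4 at [0.4359, -0.0165, 0.0772] yaw 0.044 w 0.0191 F [-0.7, 1.0, 1.2] j7 [-0.74, 0.07, 0.7, 2.14, -0.05, 0.95, 0.03]
```

Request:
apply_moves(increments=[{"xyz": [0, 0, -15], "rotation": [0, 0, 0], "grip": 255}, {"xyz": [0, 0, -35], "rotation": [0, 0, 0], "grip": 255}, {"xyz": [0, 0, -60], "rotation": [0, 0, 0], "grip": 255}, {"xyz": [0, 0, -85], "rotation": [0, 0, 0], "grip": 255}, {"xyz": [0, 0, -90], "rotation": [0, 0, 0], "grip": 255}])

```text
time: 30.02
ee_pos: [0.4368, -0.0163, 0.1692]
eef_rot: [1.0, 0.022, 0.002, 0.0]
ft_force: [0.3, -0.2, -0.5]
width: 0.0194
```

Request:
apply_moves(increments=[{"xyz": [0, 0, 0], "rotation": [0, 0, 0], "grip": 255}, {"xyz": [0, 0, 0], "rotation": [0, 0, 0], "grip": 255}])

```text
time: 30.28
ee_pos: [0.4365, -0.0164, 0.1686]
eef_rot: [1.0, 0.022, 0.001, 0.0]
ft_force: [0.0, 0.6, -0.2]
width: 0.0197
```

```bash
python3 home.py 0 .165; python3 - <<'E'
from h import *
c=cam("scene"); cv2.imwrite("pics/b2.png",cv2.resize(c["img"][90:210,240:390],(750,600),interpolation=cv2.INTER_CUBIC))
E
```

```text
[0.5843 0.0225]
xyz [149.4, -32.5, 4.0] rot [0.05, -0.13, 0.08] | t 30.27 at [0.4365, -0.0164, 0.1686] yaw 0.0437 w 0.0197 F [0.0, 0.6, -0.2] j7 [-0.77, -0.09, 0.68, 2.04, 0.06, 1.17, -0.07]
```

View pics/b2.png

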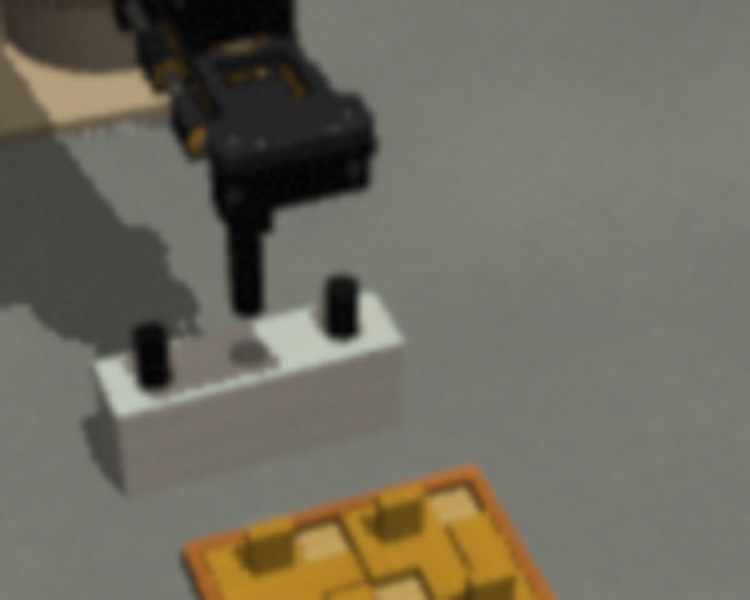

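Request:
apply_moves(increments=[{"xyz": [25, -5, 0], "rotation": [0, 0, 0], "grip": 255}, {"xyz": [65, -14, 0], "rotation": [0, 0, 0], "grip": 255}, {"xyz": [105, -23, 0], "rotation": [0, 0, 0], "grip": 255}, {"xyz": [138, -30, 4], "rotation": [0, -0.1, 0], "grip": 255}, {"xyz": [149, -32.5, 4], "rotation": [0, -0.1, 0], "grip": 255}])

```text
time: 30.95
ee_pos: [0.5845, 0.023, 0.1631]
eef_rot: [1.0, 0.022, -0.001, 0.001]
ft_force: [0.2, 0.0, -0.5]
width: 0.0196
```

Request:
apply_moves(increments=[{"xyz": [0, 0, 20], "rotation": [0, 0, 0], "grip": 255}, {"xyz": [0, 0, 45], "rotation": [0, 0, 0], "grip": 255}, {"xyz": [0, 0, 60], "rotation": [0, 0, 0], "grip": 255}, {"xyz": [0, 0, 60], "rotation": [0, 0, 0], "grip": 255}, {"xyz": [0, 0, 60], "rotation": [0, 0, 0], "grip": 255}])

```text
time: 31.58
ee_pos: [0.5848, 0.0227, 0.104]
eef_rot: [1.0, 0.022, -0.0, 0.001]
ft_force: [-0.4, -0.5, 0.6]
width: 0.0194
```

```bash
cat > bchk.py <<'E'
import sys
from see import *
from home import home
k=sys.argv[1]; nm=sys.argv[2]; h=home(k,TS); print("bay(scene)",np.round(h,4))
for i in range(2):
    c=cam("scene"); s=r.read_state(); z=(s["ee_pos"][2]-.0702)*1e3
    g=dark(c); g=np.clip((90-c["img"].max(2).astype(np.float32))/50,0,1)*(sat(c)<.4)
    # match lower part of barrel
    parts=cyl(10,z,z+45); W=cloud(c)
    ro=roi(c,h,.022,(z+10)/1e3); q=proj(c,[[h[0],h[1],(z+45)/1e3]])[0]; ro=(ro[0],int(q[1])+4,ro[2],ro[3]+3)
    G=g[ro[1]:ro[3],ro[0]:ro[2]]
    f=lambda p:((render(c,parts,[p[0],p[1],0],ro)-G)**2).sum()
    o=minimize(f,h,method="Nelder-Mead",options=dict(initial_simplex=[h,(h[0]+.003,h[1]),(h[0],h[1]+.003)],xatol=2e-5))
    print("z",round(z,1),o.x.round(4),round(o.fun,2),"tcp",s["ee_pos"].round(4))
cv2.imwrite(f"pics/{nm}.png",cv2.resize(c["img"][115:255,245:385],(560,560),interpolation=cv2.INTER_CUBIC))
E
python3 bchk.py 0 b3; python3 home.py 0 .0775
```

```text
bay(scene) [0.5834 0.0246]
z 33.9 [0.5707 0.0308] 25.86 tcp [0.5849 0.0228 0.1041]
z 33.9 [0.5623 0.0333] 24.35 tcp [0.5849 0.0228 0.1041]
[0.5843 0.0225]
xyz [-0.5, 0.2, 26.6] rot [0.15, 0.04, 0.13] | t 31.68 at [0.5849, 0.0228, 0.1041] yaw 0.0444 w 0.0199 F [-0.0, -0.1, -0.8] j7 [-0.67, 0.41, 0.69, 1.75, -0.29, 1.09, 0.15]
```

View pics/b3.png

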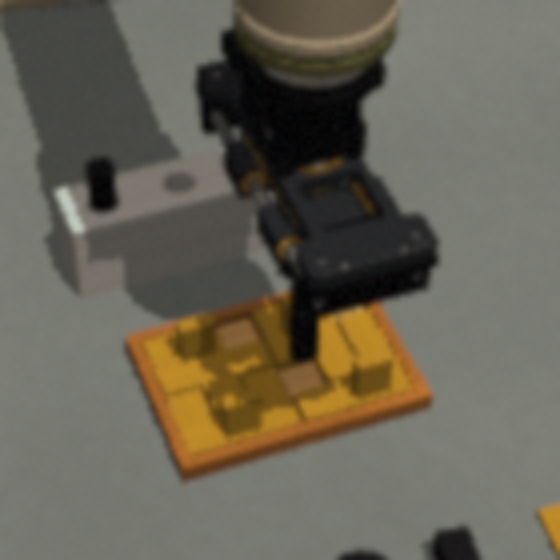

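```bash
cat > bov.py <<'E'
import sys
from see import *
from home import home
k=sys.argv[1]; nm=sys.argv[2]; h=home(k,TS)
c=cam("scene"); s=r.read_state(); z=(s["ee_pos"][2]-.0702)
x,y=int(proj(c,[[*h,z]])[0][0])-20,int(proj(c,[[*h,z]])[0][1])-28
F=14; im=cv2.resize(c["img"][y:y+40,x:x+40],None,fx=F,fy=F,interpolation=cv2.INTER_CUBIC)
for P in (cyl(10,z*1e3,z*1e3+30),):
    q=proj(c,P[0]+[*h,0]); hu=q[ConvexHull(q).vertices]; cv2.polylines(im,[np.round((hu-[x,y]+.5)*F).astype(np.int32)],True,(0,255,0),1)
cv2.imwrite(f"pics/{nm}.png",im); print(s["ee_pos"],z)
E
python3 bov.py 0 b3o
```

```text
[0.58483384 0.02287614 0.10399003] 0.03379003242666154
```

View pics/b3o.png

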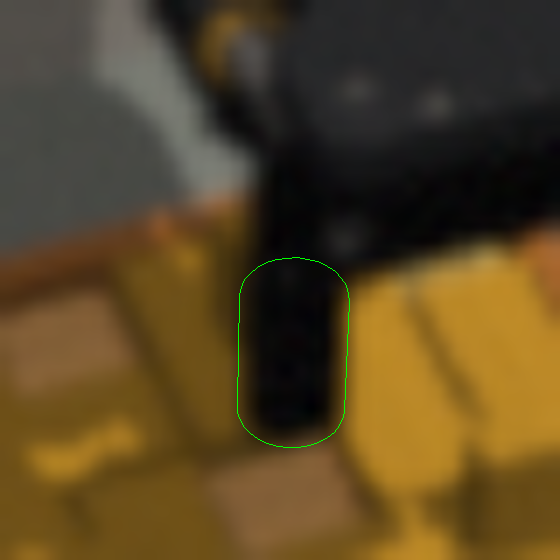

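Request:
apply_moves(increments=[{"xyz": [-0.4, 0.1, 10], "rotation": [0, 0, 0], "grip": 255}, {"xyz": [-0.4, 0.1, 18], "rotation": [0, 0, 0], "grip": 255}, {"xyz": [-0.4, 0.1, 23], "rotation": [0, 0, 0], "grip": 255}, {"xyz": [-0.4, 0.1, 26], "rotation": [0, 0, 0], "grip": 255}, {"xyz": [-0.4, 0.1, 26], "rotation": [0, 0, 0], "grip": 255}])

```text
time: 32.35
ee_pos: [0.5844, 0.0226, 0.0778]
eef_rot: [1.0, 0.022, -0.0, 0.001]
ft_force: [0.5, 1.4, -0.7]
width: 0.0193
```

Request:
apply_moves(increments=[{"xyz": [0, 0, 0.7], "rotation": [0, 0, 0], "grip": 255}, {"xyz": [0, 0, 0.7], "rotation": [0, 0, 0], "grip": 255}])

```text
time: 32.6
ee_pos: [0.5846, 0.0226, 0.0773]
eef_rot: [1.0, 0.022, -0.0, 0.001]
ft_force: [0.8, -0.4, -0.7]
width: 0.0195
```

Request:
apply_moves(increments=[{"xyz": [0, 0, 0], "rotation": [0, 0, 0], "grip": 200}, {"xyz": [0, 0, 0], "rotation": [0, 0, 0], "grip": 170}, {"xyz": [0, 0, 0], "rotation": [0, 0, 0], "grip": 150}, {"xyz": [0, 0, -25], "rotation": [0, 0, 0], "grip": 150}, {"xyz": [0, 0, -60], "rotation": [0, 0, 0], "grip": 150}])

```text
time: 33.22
ee_pos: [0.5839, 0.0227, 0.1373]
eef_rot: [1.0, 0.022, -0.001, 0.002]
ft_force: [0.8, 0.2, -0.6]
width: 0.0354
```

```bash
python3 go.py .4385 -.071 .14 .044; python3 - <<'E'
from h import *
c=cam("scene"); cv2.imwrite("pics/b4.png",cv2.resize(c["img"][115:255,245:385],(560,560),interpolation=cv2.INTER_CUBIC))
E
```

```text
xyz [-149.4, 87.2, -2.1] rot [0.19, 0.14, 0.02] | t 33.23 at [0.5839, 0.0227, 0.1373] yaw 0.0444 w 0.0354 F [0.8, 0.2, -0.6] j7 [-0.69, 0.37, 0.7, 1.72, -0.26, 1.15, 0.13]
```

View pics/b4.png

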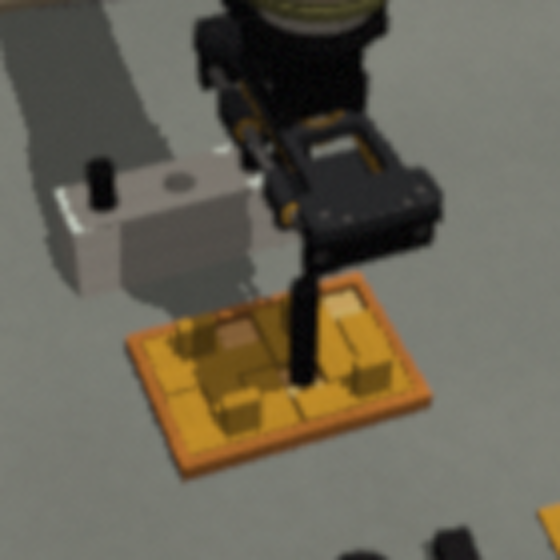

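Request:
apply_moves(increments=[{"xyz": [-37, 22, -10], "rotation": [0, 0, 0], "grip": 110}, {"xyz": [-75, 44, -10], "rotation": [0, 0, 0], "grip": 110}, {"xyz": [-112, 66, -8], "rotation": [0, 0, 0], "grip": 110}, {"xyz": [-149, 87, -5], "rotation": [0.2, 0.1, 0], "grip": 110}, {"xyz": [-149, 87, -2], "rotation": [0.2, 0.1, 0], "grip": 110}])

```text
time: 33.9
ee_pos: [0.4396, -0.0723, 0.144]
eef_rot: [1.0, 0.02, 0.003, -0.002]
ft_force: [0.2, 1.0, -0.4]
width: 0.0497
```

Request:
apply_moves(increments=[{"xyz": [0, 0, 0], "rotation": [0, 0, 0], "grip": 110}, {"xyz": [0, 0, 0], "rotation": [0, 0, 0], "grip": 110}])

```text
time: 34.15
ee_pos: [0.4402, -0.072, 0.1441]
eef_rot: [1.0, 0.021, 0.003, -0.002]
ft_force: [-0.0, 0.5, -1.0]
width: 0.0496
```

```bash
python3 go.py .4385 -.071 .077 .044
```

```text
xyz [-2.1, -0.8, 67.1] rot [-0.21, -0.37, -0.15] | t 34.15 at [0.4402, -0.072, 0.1441] yaw 0.0414 w 0.0496 F [-0.0, 0.5, -1.0] j7 [-0.73, -0.04, 0.79, 2.06, 0.03, 1.1, 0.09]
```

Request:
apply_moves(increments=[{"xyz": [-2, -0.8, 5], "rotation": [-0.2, -0.4, -0.1], "grip": 110}, {"xyz": [-2, -0.8, 35], "rotation": [-0.2, -0.4, -0.1], "grip": 110}, {"xyz": [-2, -0.8, 66], "rotation": [-0.2, -0.4, -0.1], "grip": 110}, {"xyz": [-2, -0.8, 66], "rotation": [-0.2, -0.4, -0.1], "grip": 110}, {"xyz": [-2, -0.8, 66], "rotation": [-0.2, -0.4, -0.1], "grip": 110}])

```text
time: 34.78
ee_pos: [0.4391, -0.0711, 0.0788]
eef_rot: [1.0, 0.022, -0.0, 0.0]
ft_force: [0.5, -0.2, 0.2]
width: 0.0497
```

```bash
python3 go.py .4385 -.071 .077 .044
```

```text
xyz [-0.6, -0.1, 1.8] rot [0.03, 0.01, -0.04] | t 34.77 at [0.4391, -0.0711, 0.0788] yaw 0.0432 w 0.0497 F [0.5, -0.2, 0.2] j7 [-0.72, 0.09, 0.82, 2.12, -0.08, 0.95, 0.19]
```

Request:
apply_moves(increments=[{"xyz": [-0.5, 0, 2], "rotation": [0, 0, 0], "grip": 255}, {"xyz": [-0.5, 0, 2], "rotation": [0, 0, 0], "grip": 255}, {"xyz": [-0.5, 0, 2], "rotation": [0, 0, 0], "grip": 255}, {"xyz": [-0.5, 0, 2], "rotation": [0, 0, 0], "grip": 255}, {"xyz": [-0.5, 0, 2], "rotation": [0, 0, 0], "grip": 255}])

```text
time: 35.4
ee_pos: [0.4387, -0.0711, 0.0769]
eef_rot: [1.0, 0.022, -0.0, 0.0]
ft_force: [0.5, -0.2, 1.2]
width: 0.0193
```

Request:
apply_moves(increments=[{"xyz": [0, 0, -15], "rotation": [0, 0, 0], "grip": 255}, {"xyz": [0, 0, -35], "rotation": [0, 0, 0], "grip": 255}, {"xyz": [0, 0, -60], "rotation": [0, 0, 0], "grip": 255}, {"xyz": [0, 0, -85], "rotation": [0, 0, 0], "grip": 255}, {"xyz": [0, 0, -90], "rotation": [0, 0, 0], "grip": 255}])

```text
time: 36.02
ee_pos: [0.4397, -0.0712, 0.1689]
eef_rot: [1.0, 0.021, 0.002, -0.0]
ft_force: [-0.6, -0.1, -1.1]
width: 0.0194
```

Request:
apply_moves(increments=[{"xyz": [0, 0, 0], "rotation": [0, 0, 0], "grip": 255}, {"xyz": [0, 0, 0], "rotation": [0, 0, 0], "grip": 255}])

```text
time: 36.28
ee_pos: [0.4393, -0.0713, 0.1684]
eef_rot: [1.0, 0.021, 0.001, -0.0]
ft_force: [0.4, -0.1, -0.2]
width: 0.0197
```

```bash
python3 home.py 1 .165
```

```text
[ 0.5335 -0.0056]
xyz [96.9, -61.5, 3.6] rot [-0.02, -0.14, 0.04] | t 36.27 at [0.4393, -0.0713, 0.1684] yaw 0.0429 w 0.0197 F [0.4, -0.1, -0.2] j7 [-0.75, -0.08, 0.79, 2.03, 0.06, 1.17, 0.06]
```

Request:
apply_moves(increments=[{"xyz": [20, -12, 0], "rotation": [0, 0, 0], "grip": 255}, {"xyz": [45, -28, 0], "rotation": [0, 0, 0], "grip": 255}, {"xyz": [70, -45, 0], "rotation": [0, 0, 0], "grip": 255}, {"xyz": [90, -57, 4], "rotation": [0, -0.1, 0], "grip": 255}, {"xyz": [97, -61.5, 4], "rotation": [0, -0.1, 0], "grip": 255}])

```text
time: 36.9
ee_pos: [0.5336, -0.0051, 0.1634]
eef_rot: [1.0, 0.022, -0.001, 0.001]
ft_force: [-0.9, -0.4, -0.1]
width: 0.0193
```

Request:
apply_moves(increments=[{"xyz": [0, 0, 20], "rotation": [0, 0, 0], "grip": 255}, {"xyz": [0, 0, 45], "rotation": [0, 0, 0], "grip": 255}, {"xyz": [0, 0, 60], "rotation": [0, 0, 0], "grip": 255}, {"xyz": [0, 0, 60], "rotation": [0, 0, 0], "grip": 255}, {"xyz": [0, 0, 60], "rotation": [0, 0, 0], "grip": 255}])

```text
time: 37.52
ee_pos: [0.5339, -0.0054, 0.1041]
eef_rot: [1.0, 0.022, -0.0, 0.001]
ft_force: [-0.1, 0.0, 0.9]
width: 0.0195
```

```bash
python3 bov.py 1 b5;  python3 home.py 1 .0775
```

```text
[ 0.5340214  -0.00528699  0.10425833] 0.03405832675388283
[ 0.5335 -0.0056]
xyz [-0.5, 0.3, 26.8] rot [0.07, 0.02, 0.08] | t 37.58 at [0.534, -0.0053, 0.1043] yaw 0.0436 w 0.0192 F [0.8, -0.7, -0.3] j7 [-0.73, 0.3, 0.76, 1.88, -0.23, 1.05, 0.17]
```

View pics/b5.png

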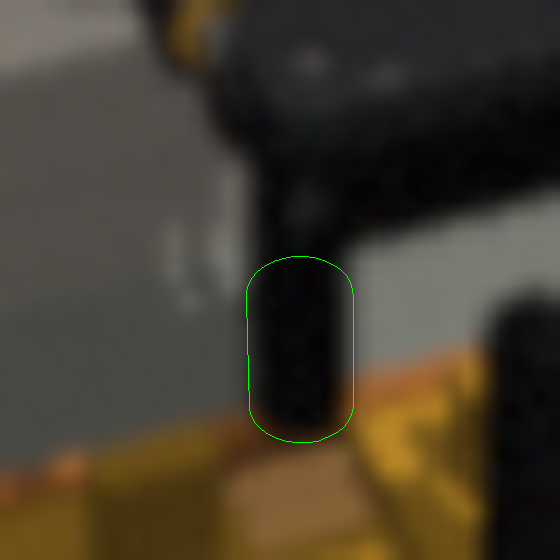

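Centred over bay 1. Lower.

Request:
apply_moves(increments=[{"xyz": [-0.2, 0.1, 10], "rotation": [0, 0, 0], "grip": 255}, {"xyz": [-0.2, 0.1, 18], "rotation": [0, 0, 0], "grip": 255}, {"xyz": [-0.2, 0.1, 23], "rotation": [0, 0, 0], "grip": 255}, {"xyz": [-0.2, 0.1, 26.8], "rotation": [0, 0, 0], "grip": 255}, {"xyz": [-0.2, 0.1, 26.8], "rotation": [0, 0, 0], "grip": 255}])

```text
time: 38.2
ee_pos: [0.5338, -0.0055, 0.0773]
eef_rot: [1.0, 0.022, -0.0, 0.001]
ft_force: [1.2, 1.1, -0.5]
width: 0.0191
```

Request:
apply_moves(increments=[{"xyz": [0, 0, 0], "rotation": [0, 0, 0], "grip": 255}])

```text
time: 38.33
ee_pos: [0.5339, -0.0056, 0.0774]
eef_rot: [1.0, 0.022, -0.0, 0.001]
ft_force: [0.5, 0.8, -0.6]
width: 0.0194
```

Request:
apply_moves(increments=[{"xyz": [0, 0, 0], "rotation": [0, 0, 0], "grip": 200}, {"xyz": [0, 0, 0], "rotation": [0, 0, 0], "grip": 170}, {"xyz": [0, 0, 0], "rotation": [0, 0, 0], "grip": 150}, {"xyz": [0, 0, -25], "rotation": [0, 0, 0], "grip": 150}, {"xyz": [0, 0, -60], "rotation": [0, 0, 0], "grip": 150}])

```text
time: 38.95
ee_pos: [0.5333, -0.0056, 0.1375]
eef_rot: [1.0, 0.022, -0.001, 0.001]
ft_force: [1.6, 1.4, -0.1]
width: 0.0355
```

```bash
python3 go.py .4335 .038 .14 .044
```

```text
xyz [-97.8, -47.9, -2.4] rot [0.12, 0.12, -0.04] | t 38.95 at [0.5333, -0.0056, 0.1375] yaw 0.0434 w 0.0355 F [1.6, 1.4, -0.1] j7 [-0.76, 0.25, 0.78, 1.85, -0.19, 1.12, 0.14]
```

Request:
apply_moves(increments=[{"xyz": [-25, -12, -10], "rotation": [0, 0, 0], "grip": 110}, {"xyz": [-50, -24, -10], "rotation": [0, 0, 0], "grip": 110}, {"xyz": [-75, -36, -8], "rotation": [0, 0, 0], "grip": 110}, {"xyz": [-98, -48, -4], "rotation": [0.1, 0.1, 0], "grip": 110}, {"xyz": [-98, -48, -2], "rotation": [0.1, 0.1, 0], "grip": 110}])

```text
time: 39.58
ee_pos: [0.4322, 0.039, 0.1395]
eef_rot: [1.0, 0.023, -0.0, -0.001]
ft_force: [0.5, 0.1, 0.8]
width: 0.0495
```

Request:
apply_moves(increments=[{"xyz": [0, 0, 0], "rotation": [0, 0, 0], "grip": 110}, {"xyz": [0, 0, 0], "rotation": [0, 0, 0], "grip": 110}])

```text
time: 39.83
ee_pos: [0.4328, 0.0386, 0.1396]
eef_rot: [1.0, 0.022, -0.0, -0.001]
ft_force: [-0.3, -0.1, -0.2]
width: 0.0497
```

```bash
python3 go.py .4335 .038 .077 .044; python3 - <<'E'
from h import *
c=cam("scene"); cv2.imwrite("pics/b6.png",cv2.resize(c["img"][115:255,245:385],(560,560),interpolation=cv2.INTER_CUBIC))
E
```

```text
xyz [0.7, 0.7, 62.6] rot [-0.06, 0.02, 0.02] | t 39.83 at [0.4328, 0.0386, 0.1396] yaw 0.0444 w 0.0497 F [-0.3, -0.1, -0.2] j7 [-0.93, -0.06, 0.73, 2.08, 0.04, 1.1, -0.18]
```

View pics/b6.png

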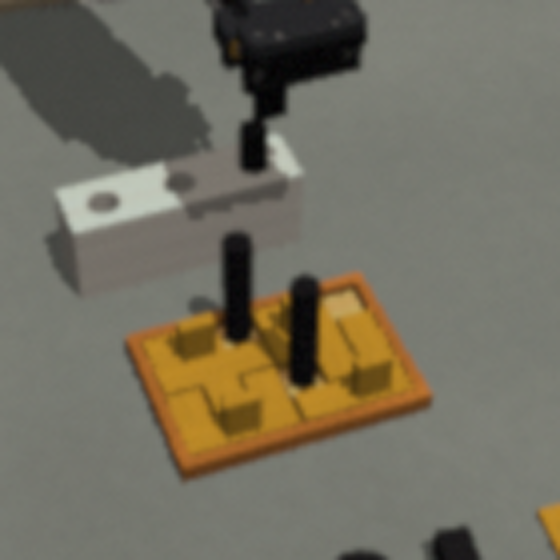

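Two barrels stand upright in bays 1 and 0; the third remains in the block under the gripper.

Request:
apply_moves(increments=[{"xyz": [0.7, 0.7, 5], "rotation": [0, 0, 0], "grip": 110}, {"xyz": [0.7, 0.7, 35], "rotation": [0, 0, 0], "grip": 110}, {"xyz": [0.7, 0.7, 62], "rotation": [0, 0, 0], "grip": 110}, {"xyz": [0.7, 0.7, 62], "rotation": [0, 0, 0], "grip": 110}, {"xyz": [0.7, 0.7, 62], "rotation": [0, 0, 0], "grip": 110}])

```text
time: 40.5
ee_pos: [0.434, 0.0378, 0.0783]
eef_rot: [1.0, 0.022, 0.0, -0.0]
ft_force: [-0.5, 0.1, -0.0]
width: 0.0495
```

```bash
python3 go.py .4335 .038 .077 .044
```

```text
xyz [-0.5, -0.2, 1.3] rot [-0.04, -0.01, -0.0] | t 40.5 at [0.434, 0.0378, 0.0783] yaw 0.044 w 0.0495 F [-0.5, 0.1, -0.0] j7 [-0.92, 0.06, 0.76, 2.15, -0.05, 0.95, -0.08]
```

Request:
apply_moves(increments=[{"xyz": [-0.5, 0, 1.3], "rotation": [0, 0, 0], "grip": 255}, {"xyz": [-0.5, 0, 1.3], "rotation": [0, 0, 0], "grip": 255}, {"xyz": [-0.5, 0, 1.3], "rotation": [0, 0, 0], "grip": 255}, {"xyz": [-0.5, 0, 1.3], "rotation": [0, 0, 0], "grip": 255}, {"xyz": [-0.5, 0, 1.3], "rotation": [0, 0, 0], "grip": 255}])

```text
time: 41.12
ee_pos: [0.4333, 0.0378, 0.0771]
eef_rot: [1.0, 0.022, -0.0, -0.0]
ft_force: [-3.9, -0.1, 5.8]
width: 0.0195
```

Request:
apply_moves(increments=[{"xyz": [0, 0, -15], "rotation": [0, 0, 0], "grip": 255}, {"xyz": [0, 0, -35], "rotation": [0, 0, 0], "grip": 255}, {"xyz": [0, 0, -60], "rotation": [0, 0, 0], "grip": 255}, {"xyz": [0, 0, -85], "rotation": [0, 0, 0], "grip": 255}, {"xyz": [0, 0, -90], "rotation": [0, 0, 0], "grip": 255}])

```text
time: 41.75
ee_pos: [0.4342, 0.038, 0.1682]
eef_rot: [1.0, 0.022, 0.001, -0.001]
ft_force: [0.1, 0.6, -0.6]
width: 0.0194
```

Request:
apply_moves(increments=[{"xyz": [0, 0, 0], "rotation": [0, 0, 0], "grip": 255}, {"xyz": [0, 0, 0], "rotation": [0, 0, 0], "grip": 255}])

```text
time: 42.0
ee_pos: [0.4338, 0.0379, 0.1674]
eef_rot: [1.0, 0.022, 0.0, -0.001]
ft_force: [0.3, -0.9, -1.0]
width: 0.0196
```

```bash
python3 home.py 2 .165
```

```text
[0.5302 0.0723]
xyz [97.9, -30.1, 2.5] rot [-0.09, -0.06, 0.11] | t 42.0 at [0.4338, 0.0379, 0.1674] yaw 0.0441 w 0.0196 F [0.3, -0.9, -1.0] j7 [-0.95, -0.1, 0.73, 2.05, 0.07, 1.17, -0.2]
```

Request:
apply_moves(increments=[{"xyz": [20, -6, 0], "rotation": [0, 0, 0], "grip": 255}, {"xyz": [45, -14, 0], "rotation": [0, 0, 0], "grip": 255}, {"xyz": [70, -21, 0], "rotation": [0, 0, 0], "grip": 255}, {"xyz": [90, -28, 3], "rotation": [0, 0, 0], "grip": 255}, {"xyz": [97.5, -30, 3], "rotation": [0, 0, 0], "grip": 255}])

```text
time: 42.62
ee_pos: [0.5299, 0.0723, 0.1633]
eef_rot: [1.0, 0.022, -0.0, 0.0]
ft_force: [-0.8, -0.2, -0.1]
width: 0.0199
```

Request:
apply_moves(increments=[{"xyz": [0, 0, 20], "rotation": [0, 0, 0], "grip": 255}, {"xyz": [0, 0, 45], "rotation": [0, 0, 0], "grip": 255}, {"xyz": [0, 0, 60], "rotation": [0, 0, 0], "grip": 255}, {"xyz": [0, 0, 60], "rotation": [0, 0, 0], "grip": 255}, {"xyz": [0, 0, 60], "rotation": [0, 0, 0], "grip": 255}])

```text
time: 43.25
ee_pos: [0.5303, 0.0722, 0.104]
eef_rot: [1.0, 0.022, 0.0, 0.0]
ft_force: [0.1, -0.7, -0.4]
width: 0.0198
```

```bash
python3 bov.py 2 b7;  python3 home.py 2 .0773
```

```text
[0.53040986 0.07230282 0.10415169] 0.03395168533088165
[0.5302 0.0723]
xyz [-0.2, -0.0, 26.9] rot [-0.01, -0.03, 0.12] | t 43.3 at [0.5304, 0.0723, 0.1042] yaw 0.0443 w 0.0196 F [1.6, 0.2, -0.3] j7 [-0.87, 0.3, 0.76, 1.88, -0.24, 1.05, 0.03]
```

View pics/b7.png

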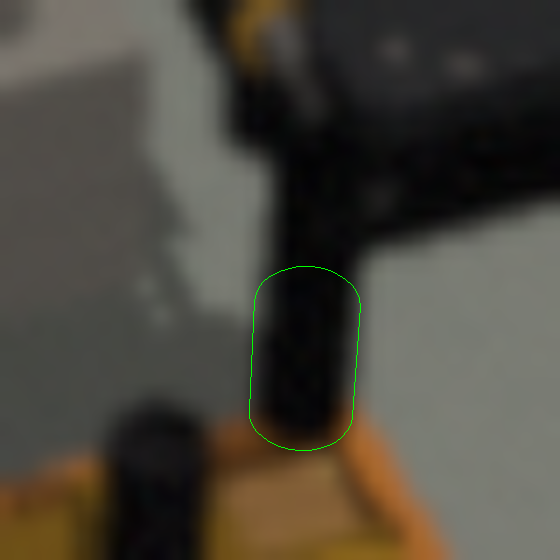

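Request:
apply_moves(increments=[{"xyz": [0, 0, 10], "rotation": [0, 0, 0], "grip": 255}, {"xyz": [0, 0, 18], "rotation": [0, 0, 0], "grip": 255}, {"xyz": [0, 0, 23], "rotation": [0, 0, 0], "grip": 255}, {"xyz": [0, 0, 26.8], "rotation": [0, 0, 0], "grip": 255}, {"xyz": [0, 0, 26.8], "rotation": [0, 0, 0], "grip": 255}])

```text
time: 43.92
ee_pos: [0.5305, 0.0722, 0.0773]
eef_rot: [1.0, 0.022, 0.0, 0.0]
ft_force: [0.3, -0.1, 0.1]
width: 0.0195
```

Request:
apply_moves(increments=[{"xyz": [0, 0, 0], "rotation": [0, 0, 0], "grip": 255}])

```text
time: 44.05
ee_pos: [0.5305, 0.0722, 0.0772]
eef_rot: [1.0, 0.022, 0.0, 0.0]
ft_force: [-0.7, 0.6, -0.4]
width: 0.0193
```

Request:
apply_moves(increments=[{"xyz": [0, 0, 0], "rotation": [0, 0, 0], "grip": 200}, {"xyz": [0, 0, 0], "rotation": [0, 0, 0], "grip": 170}, {"xyz": [0, 0, 0], "rotation": [0, 0, 0], "grip": 150}, {"xyz": [0, 0, -35], "rotation": [0, 0, 0], "grip": 150}, {"xyz": [0, 0, -90], "rotation": [0, 0, 0], "grip": 150}])

```text
time: 44.68
ee_pos: [0.5295, 0.072, 0.1672]
eef_rot: [1.0, 0.022, -0.001, 0.001]
ft_force: [0.2, 1.2, 0.6]
width: 0.0355
```

Request:
apply_moves(increments=[{"xyz": [-40, -40, -15], "rotation": [0, 0, 0], "grip": 255}, {"xyz": [-80, -85, -15], "rotation": [0, 0, 0], "grip": 255}, {"xyz": [-80, -120, -15], "rotation": [0, 0, 0], "grip": 255}, {"xyz": [-80, -120, -15], "rotation": [0, 0, 0], "grip": 255}, {"xyz": [-80, -120, -15], "rotation": [0, 0, 0], "grip": 255}])

```text
time: 45.3
ee_pos: [0.4445, 0.1876, 0.1821]
eef_rot: [1.0, 0.022, -0.001, 0.001]
ft_force: [-0.4, 0.6, 0.1]
width: 0.0016
```

```bash
python3 - <<'E'
from see import *
from home import home
TT=(.5728,.0076,.0413)
sw={}
for n,T in(("scene",TS),("top",TT)):
    c=cam(n); np.savez(n+"6.npz",**c); W=cloud(c)
    g=np.clip((90-c["img"].max(2).astype(np.float32))/50,0,1)*(sat(c)<.4)
    for i in "012":
        h=home(i,T); o=None
        m=(np.hypot(W[...,0]-h[0],W[...,1]-h[1])<.016)&(W[...,2]>.055)&(W[...,2]<.12)
        q=W[m]; print(n,i,np.round(h,4),len(q), [np.round(np.median(q[(q[:,2]>a)&(q[:,2]<b)],0),4).tolist() for a,b in((.055,.075),(.08,.093),(.094,.11))] if len(q)>20 else "")
    # switch
    a=(.35,.7,.33,.52)
    m=(W[...,0]>.42)&(W[...,0]<.68)&(W[...,1]>.33)&(W[...,1]<.52)&(W[...,2]>.015)&(W[...,2]<.13)
    v,u=np.nonzero(m); print(n,"switch px",u.min(),u.max(),v.min(),v.max())
    q=W[m]; b=q[q[:,2]>.07]; print("ball",len(b),b.mean(0).round(4),b.min(0).round(4),b.max(0).round(4)); d=q[(q[:,2]<.035)]; print("base",d.mean(0).round(4),d.min(0).round(4),d.max(0).round(4))
    im=cv2.resize(c["img"][100:280,160:460],(750,450)) if n=="top" else cv2.resize(c["img"][80:260,240:540],(750,450)); cv2.imwrite(f"pics/sw_{n}.png",im)
E
python3 go.py .45 .3 .17
```

```text
scene 0 [0.5834 0.0246] 121 [[0.5917, 0.0218, 0.0657], [0.5922, 0.0218, 0.0872], [0.5854, 0.0241, 0.0965]]
scene 1 [ 0.5324 -0.0034] 117 [[0.5413, -0.006, 0.0654], [0.5415, -0.006, 0.0859], [0.5346, -0.0042, 0.0965]]
scene 2 [0.5294 0.0745] 110 [[0.538, 0.0724, 0.0649], [0.5381, 0.0711, 0.0863], [0.53, 0.0741, 0.0964]]
scene switch px 425 471 132 197
ball 77 [0.5003 0.409  0.0887] [0.4871 0.4003 0.0709] [0.5087 0.4223 0.1009]
base [0.5295 0.4149 0.0245] [0.4837 0.387  0.0151] [0.6776 0.4538 0.0348]
top 0 [0.5853 0.0211] 67 [[0.5767, 0.0189, 0.0651], [0.5782, 0.0175, 0.0884], [0.5841, 0.0214, 0.097]]
top 1 [ 0.5344 -0.007 ] 65 [[0.526, -0.0067, 0.0592], [0.5277, -0.014, 0.0843], [0.534, -0.0071, 0.0977]]
top 2 [0.5311 0.0709] 64 [[0.5236, 0.0657, 0.0646], [0.5247, 0.0642, 0.0861], [0.5313, 0.0715, 0.0972]]
top switch px 180 183 172 183
xyz [10.1, -112.6, 11.9] rot [0.11, 0.14, 0.0] | t 45.4 at [0.4447, 0.1871, 0.1821] yaw 0.0421 w 0.0005 F [0.2, -0.0, -0.6] j7 [-1.17, 0.04, 0.7, 1.92, -0.03, 1.2, -0.42]<stdin>:16: RuntimeWarning: Mean of empty slice.
  ret = um.true_divide(
Traceback (most recent call last):
ValueError: zero-size array to reduction operation minimum which has no identity
```

View pics/sw_scene.png

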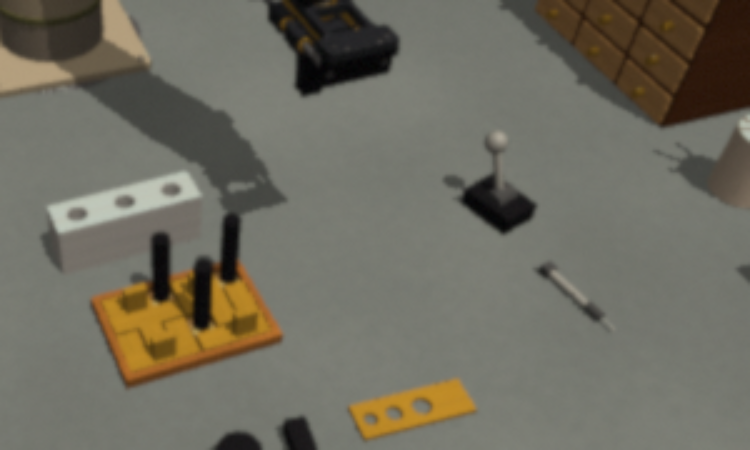

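```bash
python3 - <<'E'
from fit import *
t=dict(np.load("top0.npz")); s=dict(np.load("scene6.npz"))
def ray(c,u,v,z):
    d=np.array([(u-c["cx"])/c["f"],(v-c["cy"])/c["f"],1])@c["R"]; C=-c["R"].T@c["t"]; return C+d*(z-C[2])/d[2]
def ball(c,u0,v0):
    im=c["img"][v0-9:v0+10,u0-9:u0+10].astype(np.float32).min(2); m=im>(125); vv,uu=np.nonzero(m); print(np.c_[uu+u0-9,vv+v0-9].mean(0),m.sum(), np.ptp(uu),np.ptp(vv)); return uu.mean()+u0-9,vv.mean()+v0-9
for n,c,p in (("t",t,(162,223)),("s",s,(439,137))):
    q=ball(c,*p); print(n,ray(c,*q,.083).round(4))
    D=lambda c:np.clip((75-c["img"].max(2).astype(np.float32))/40,0,1)
    for p0 in ([.53,.412,0],[.53,.412,.3],[.53,.412,-.3]):
        o=fit([c],[box(-35,35,-25,25,0,25)],p0,D,.06); print(n,"base",o[0].round(4),round(o[1],1))
t6=t["img"][195:250,140:200]; s6=s["img"][120:180,410:480]
cv2.imwrite("pics/sw2.png",np.hstack([cv2.resize(t6,(400,400),interpolation=cv2.INTER_CUBIC),cv2.resize(s6,(400,400),interpolation=cv2.INTER_CUBIC)]))
E
```

```text
<stdin>:6: RuntimeWarning: Mean of empty slice.
  ret = um.true_divide(
Traceback (most recent call last):
ValueError: zero-size array to reduction operation maximum which has no identity
```

```bash
python3 - <<'E'
from fit import *
t=dict(np.load("top0.npz")); s=dict(np.load("scene6.npz"))
def ray(c,u,v,z):
    d=np.array([(u-c["cx"])/c["f"],(v-c["cy"])/c["f"],1])@c["R"]; C=-c["R"].T@c["t"]; return C+d*(z-C[2])/d[2]
t6=t["img"][195:250,140:200]; s6=s["img"][120:180,410:480]
cv2.imwrite("pics/sw2.png",np.hstack([cv2.resize(t6,(480,440),interpolation=cv2.INTER_CUBIC),cv2.resize(s6,(513,440),interpolation=cv2.INTER_CUBIC)])[:,:800])
for n,c,p,th in (("t",t,(161,223),116),("s",s,(439,137),140)):
    im=c["img"][p[1]-9:p[1]+10,p[0]-9:p[0]+10].astype(np.float32).min(2); print(n,im.max()); m=im>th; vv,uu=np.nonzero(m); q=(uu.mean()+p[0]-9,vv.mean()+p[1]-9); print(q,m.sum(),ray(c,*q,.083).round(4))
    D=lambda c:np.clip((75-c["img"].max(2).astype(np.float32))/40,0,1)
    for p0 in ([.53,.412,0],[.53,.412,.3],[.53,.412,-.3]):
        o=fit([c],[box(-35,35,-25,25,0,25)],p0,D,.06); print(n,"base",o[0].round(4),round(o[1],1))
E
```

```text
t 120.0
(np.float64(160.5), np.float64(222.5)) 4 [0.4984 0.4161 0.083 ]
t base [0.5201 0.4151 0.3079] 95.4
t base [0.5199 0.4153 0.2978] 95.2
t base [0.5205 0.4155 0.2991] 95.4
s 154.0
(np.float64(439.6666666666667), np.float64(134.11111111111111)) 9 [0.484  0.4257 0.083 ]
s base [0.5221 0.4183 0.3492] 89.7
s base [0.5217 0.4186 0.4112] 89.6
s base [0.5221 0.4186 0.3691] 89.8
```

View pics/sw2.png

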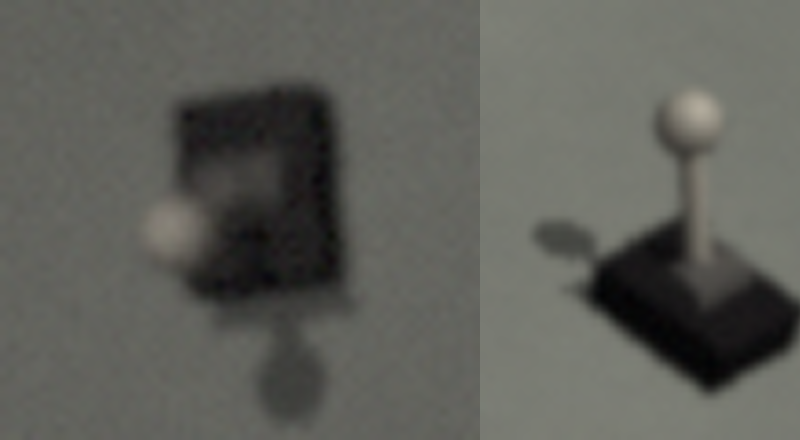

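```bash
python3 - <<'E'
from fit import *
t=dict(np.load("top0.npz")); s=dict(np.load("scene6.npz"))
def rd(c,u,v):
    d=np.array([(u-c["cx"])/c["f"],(v-c["cy"])/c["f"],1])@c["R"]; return -c["R"].T@c["t"],d/np.linalg.norm(d)
A=rd(t,162.1,223.75);B=rd(s,438.6,136.6)
M=np.c_[A[1],-B[1]]; k=np.linalg.lstsq(M,B[0]-A[0],rcond=None)[0]
a=A[0]+k[0]*A[1];b=B[0]+k[1]*B[1]; print(a.round(4),b.round(4))
# hub: base fit with only upper edges: mask out ball/lever by ignoring pixels brighter
for n,c in(("t",t),("s",s)):
    im=c["img"].max(2).astype(np.float32); G=np.clip((90-im)/35,0,1)
    best=[]
    for th in np.arange(-.3,.7,.1):
        p0=[.521,.416,th]; ro=roi(c,p0,.065,.0125)
        lever=im>125; sh=0
        # sample with hull of base + lever region ignored
        def f(p):
            m=render(c,[box(-35,35,-25,25,0,25)],p,ro); g=G[ro[1]:ro[3],ro[0]:ro[2]]
            w=1-cv2.dilate(render(c,[box(-60,60,-14,14,25,100)],[.521,.416,.25],ro),np.ones((3,3)))
            w=np.clip(w,0,1)
            return (w*(m-g)**2).sum()
        o=minimize(f,p0,method="Nelder-Mead",options=dict(initial_simplex=[p0,[.525,.416,th],[.521,.42,th],[.521,.416,th+.1]],xatol=1e-4))
        best.append((o.fun,o.x))
    best.sort(key=lambda q:q[0]); print(n,best[0][0].round(2),best[0][1].round(4),best[1][1].round(3))
E
```

```text
[0.4955 0.4103 0.0852] [0.4967 0.4134 0.0867]
t 24.79 [0.5182 0.4167 0.2767] [0.518 0.417 0.281]
s 6.43 [0.5196 0.4216 0.2782] [0.52  0.422 0.278]
```

```bash
python3 go.py .439 .395 .13 .278
```

```text
xyz [3.2, -208.0, 51.7] rot [0.1, 0.15, -13.52] | t 45.4 at [0.4447, 0.1871, 0.1821] yaw 0.0421 w 0.0005 F [0.2, -0.0, -0.6] j7 [-1.17, 0.04, 0.7, 1.92, -0.03, 1.2, -0.42]
```

Request:
apply_moves(increments=[{"xyz": [1, -52, 0], "rotation": [0, 0, -4], "grip": 255}, {"xyz": [2, -104, 10], "rotation": [0, 0, -8], "grip": 255}, {"xyz": [3, -156, 25], "rotation": [0, 0, -12], "grip": 255}, {"xyz": [3, -208, 45], "rotation": [0.1, 0.1, -13.5], "grip": 255}, {"xyz": [3, -208, 52], "rotation": [0.1, 0.1, -13.5], "grip": 255}])

```text
time: 46.02
ee_pos: [0.4373, 0.3979, 0.1275]
eef_rot: [0.99, 0.141, -0.001, 0.001]
ft_force: [-0.6, -0.1, 0.4]
width: 0.0008
```

Request:
apply_moves(increments=[{"xyz": [0, 0, 0], "rotation": [0, 0, 0], "grip": 255}, {"xyz": [0, 0, 0], "rotation": [0, 0, 0], "grip": 255}])

```text
time: 46.28
ee_pos: [0.438, 0.3967, 0.128]
eef_rot: [0.99, 0.14, -0.001, 0.001]
ft_force: [0.5, 0.4, 0.8]
width: 0.0005
```

```bash
python3 go.py .439 .395 .08 .278;python3 - <<'E'
from h import *
c=cam("scene"); cv2.imwrite("pics/sw3.png",cv2.resize(c["img"][60:200,360:500],(560,560),interpolation=cv2.INTER_CUBIC))
E
```

```text
xyz [0.6, 1.9, 48.0] rot [0.06, 0.13, 0.14] | t 46.27 at [0.438, 0.3967, 0.128] yaw 0.2804 w 0.0005 F [0.5, 0.4, 0.8] j7 [-1.26, 0.37, 0.55, 1.7, -0.21, 1.13, -0.37]
```

View pics/sw3.png

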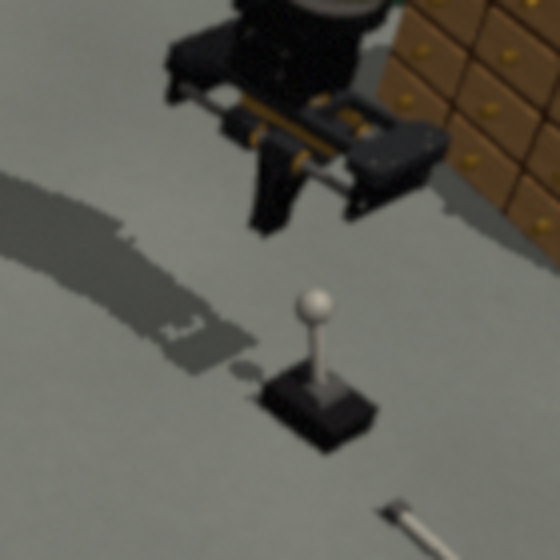

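Fingers behind the ball. Lower, then push along tool x (the throw direction).

Request:
apply_moves(increments=[{"xyz": [0.6, 2, 25], "rotation": [0, 0, 0], "grip": 255}, {"xyz": [0.6, 2, 48], "rotation": [0, 0, 0], "grip": 255}, {"xyz": [0.6, 2, 48], "rotation": [0, 0, 0], "grip": 255}, {"xyz": [0.6, 2, 48], "rotation": [0, 0, 0], "grip": 255}])

```text
time: 46.82
ee_pos: [0.4398, 0.3951, 0.0816]
eef_rot: [0.99, 0.139, -0.0, -0.0]
ft_force: [-0.2, 0.3, 0.7]
width: 0.0005
```

Request:
apply_moves(increments=[{"xyz": [15, 0, 0], "rotation": [0, 0, 0], "grip": 255}, {"xyz": [30, 0, 0], "rotation": [0, 0, 0], "grip": 255}, {"xyz": [45, 0, 0], "rotation": [0, 0, 0], "grip": 255}, {"xyz": [60, 0, 0], "rotation": [0, 0, 0], "grip": 255}, {"xyz": [70, 0, 0], "rotation": [0, 0, 0], "grip": 255}])

```text
time: 47.45
ee_pos: [0.508, 0.4149, 0.0828]
eef_rot: [0.99, 0.139, 0.0, -0.001]
ft_force: [-0.8, -0.7, 1.4]
width: 0.0007
```

```bash
python3 go.py .5263 .4192 .08 .278;python3 - <<'E'
from h import *
c=cam("scene"); cv2.imwrite("pics/sw4.png",cv2.resize(c["img"][60:200,360:500],(560,560),interpolation=cv2.INTER_CUBIC))
E
```

```text
xyz [18.8, 0.9, 2.8] rot [-0.06, -0.04, 0.09] | t 47.45 at [0.508, 0.4149, 0.0828] yaw 0.2797 w 0.0007 F [-0.8, -0.7, 1.4] j7 [-1.14, 0.55, 0.53, 1.56, -0.3, 1.11, -0.26]
```

View pics/sw4.png

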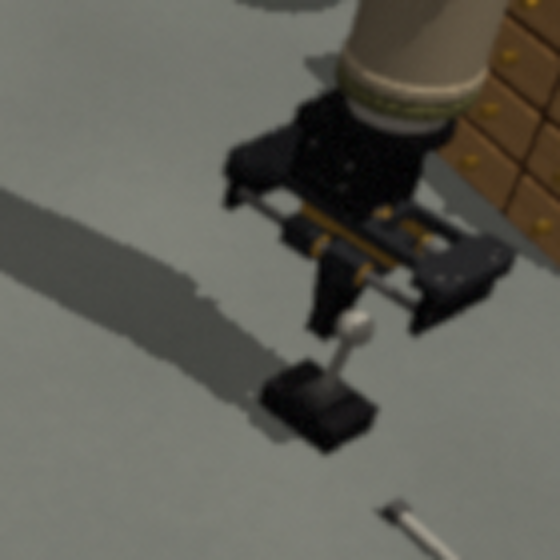

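Request:
apply_moves(increments=[{"xyz": [5, 0, 0], "rotation": [0, 0, 0], "grip": 255}, {"xyz": [9, 0, 1], "rotation": [0, 0, 0], "grip": 255}, {"xyz": [12, 0, 1], "rotation": [0, 0, 0], "grip": 255}])

```text
time: 47.88
ee_pos: [0.5204, 0.4183, 0.0816]
eef_rot: [0.99, 0.139, 0.0, -0.0]
ft_force: [-0.7, -0.1, -0.3]
width: 0.0006
```

Request:
apply_moves(increments=[{"xyz": [3, 0, 1], "rotation": [0, 0, 0], "grip": 255}, {"xyz": [5, 0, 1], "rotation": [0, 0, 0], "grip": 255}])

```text
time: 48.12
ee_pos: [0.5252, 0.4197, 0.0804]
eef_rot: [0.99, 0.139, 0.0, -0.0]
ft_force: [-0.6, -0.4, -1.0]
width: 0.0003
```

```bash
python3 go.py .5263 .4192 .08 .278;python3 - <<'E'
from h import *
c=cam("scene"); cv2.imwrite("pics/sw5.png",cv2.resize(c["img"][60:200,360:500],(560,560),interpolation=cv2.INTER_CUBIC))
E
```

```text
xyz [1.0, 0.8, 0.4] rot [-0.04, -0.04, 0.09] | t 48.12 at [0.5252, 0.4197, 0.0804] yaw 0.2795 w 0.0003 F [-0.6, -0.4, -1.0] j7 [-1.12, 0.59, 0.52, 1.51, -0.32, 1.12, -0.25]
```

View pics/sw5.png

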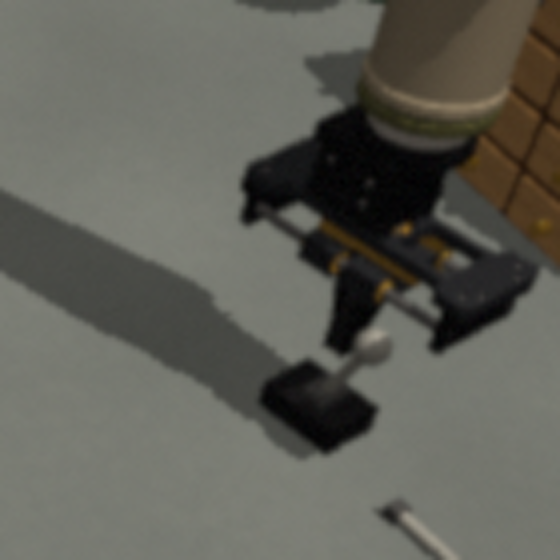

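Not yet at the stop (no force). Push on in small steps.

Request:
apply_moves(increments=[{"xyz": [3, 0, 0], "rotation": [0, 0, 0], "grip": 255}, {"xyz": [5, 0, 0], "rotation": [0, 0, 0], "grip": 255}])

```text
time: 48.42
ee_pos: [0.5302, 0.421, 0.0803]
eef_rot: [0.99, 0.139, 0.0, -0.0]
ft_force: [-0.3, 0.2, -1.4]
width: 0.0005
```

Request:
apply_moves(increments=[{"xyz": [2, 0, 0], "rotation": [0, 0, 0], "grip": 255}, {"xyz": [3, 0, 0], "rotation": [0, 0, 0], "grip": 255}])

```text
time: 48.68
ee_pos: [0.5326, 0.4217, 0.0801]
eef_rot: [0.99, 0.139, -0.0, -0.0]
ft_force: [-6.3, -2.5, 2.0]
width: 0.0006
```

Request:
apply_moves(increments=[{"xyz": [2, 0, 0], "rotation": [0, 0, 0], "grip": 255}, {"xyz": [3, 0, 0], "rotation": [0, 0, 0], "grip": 255}])

```text
time: 48.92
ee_pos: [0.533, 0.4219, 0.0799]
eef_rot: [0.99, 0.14, -0.003, 0.001]
ft_force: [-16.6, -7.3, 10.1]
width: 0.0003
```

Reached the hard stop (force rose to ~17 N). Back off, rise away, and look at everything.

Request:
apply_moves(increments=[{"xyz": [-10, 0, 0], "rotation": [0, 0, 0], "grip": 255}, {"xyz": [-50, 0, 0], "rotation": [0, 0, 0], "grip": 255}, {"xyz": [-90, 0, -20], "rotation": [0, 0, 0], "grip": 255}, {"xyz": [-90, 0, -90], "rotation": [0, 0, 0], "grip": 255}, {"xyz": [-90, 0, -120], "rotation": [0, 0, 0], "grip": 255}])

```text
time: 49.55
ee_pos: [0.4475, 0.3976, 0.2037]
eef_rot: [0.99, 0.14, -0.002, -0.001]
ft_force: [0.4, 0.3, -1.1]
width: 0.0003
```

Request:
apply_moves(increments=[{"xyz": [-70, 0, -30], "rotation": [0, 0, 0], "grip": 255}, {"xyz": [-70, 0, -30], "rotation": [0, 0, 0], "grip": 255}, {"xyz": [-70, 0, -30], "rotation": [0, 0, 0], "grip": 255}])

```text
time: 49.92
ee_pos: [0.3802, 0.3787, 0.2346]
eef_rot: [0.99, 0.14, -0.002, -0.002]
ft_force: [0.1, 0.1, -0.0]
width: 0.0007
```

```bash
python3 - <<'E'
from see import *
from home import home
TT=(.5728,.0076,.0413)
s=r.read_state(); print(s["time"],s["ee_pos"].round(3),s["ft_force"].round(1))
ims=[]
for n,T in(("scene",TS),("top",TT)):
    c=cam(n); np.savez(n+"7.npz",**c); W=cloud(c)
    for k in HOME:
        h=home(k,T); q=W[(np.hypot(W[...,0]-h[0],W[...,1]-h[1])<.025)&(W[...,2]>.03)&(W[...,2]<.06)&(sat(c)>.5)]
        print(n,k,np.round(h,4),len(q),np.round(np.median(q,0),4))
    for i in "012":
        h=home(i,T); q=W[(np.hypot(W[...,0]-h[0],W[...,1]-h[1])<.016)&(W[...,2]>.094)&(W[...,2]<.11)]; print(n,i,np.round(h,4),np.round(np.median(q,0),4))
    b=(240,80,540,260) if n=="scene" else (150,130,450,310)
    ims.append(cv2.resize(c["img"][b[1]:b[3],b[0]:b[2]],(500,300),interpolation=cv2.INTER_CUBIC))
    if n=="scene":
        m=(np.abs(W[...,0]-.55)<.06)&(np.abs(W[...,1]-.425)<.05)&(W[...,2]>.06)&(W[...,2]<.12); q=W[m]; print("ball pts",len(q),q.mean(0).round(4),q.max(0).round(4))
cv2.imwrite("pics/end.png",np.vstack(ims))
E
```

```text
49.925 [0.38  0.379 0.235] [ 0.1  0.1 -0. ]
scene v [0.6106 0.0621] 64 [0.6143 0.0608 0.0423]
scene u [ 0.614  -0.0263] 64 [ 0.6191 -0.029   0.043 ]
scene p [0.5439 0.0361] 9 [0.5449 0.0241 0.0418]
scene s [ 0.544  -0.0355] 62 [ 0.5483 -0.037   0.0412]
scene 0 [0.5834 0.0246] [0.586  0.0235 0.0965]
scene 1 [ 0.5324 -0.0034] [ 0.5348 -0.0041  0.0969]
scene 2 [0.5294 0.0745] [0.5302 0.0745 0.0969]
ball pts 83 [0.5573 0.4248 0.0859] [0.5689 0.4377 0.0987]
top v [0.6123 0.0587] 42 [0.6118 0.0576 0.0438]
top u [ 0.616  -0.0296] 41 [ 0.6149 -0.032   0.0436]
top p [0.5457 0.0325] 38 [0.5455 0.0311 0.0437]
top s [ 0.5461 -0.039 ] 42 [ 0.5452 -0.0395  0.0437]
top 0 [0.5853 0.0211] [0.5846 0.0213 0.0972]
top 1 [ 0.5344 -0.007 ] [ 0.5343 -0.0069  0.0966]
top 2 [0.5311 0.0709] [0.5307 0.0713 0.0975]
```

View pics/end.png

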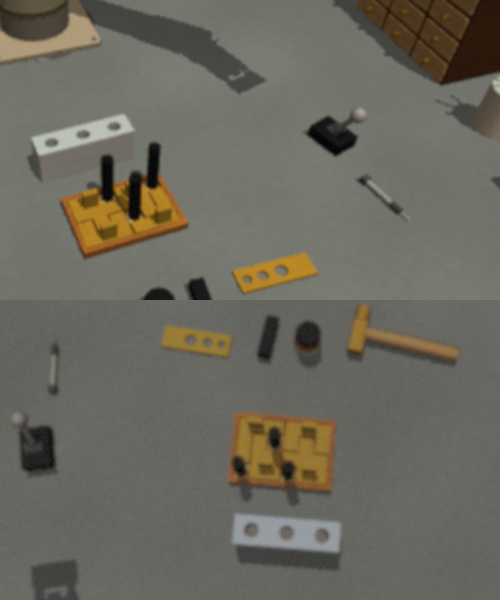

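```bash
python3 - <<'E'
from bench import r
print(r.close_job())
E
```

```text
the job is handed in; nothing more can be done
None
```

The job is handed in after about 50 s of robot time. All four plates are home in the tray, the three barrels stand in the three bays, and the switch is thrown fully over to its stop.

**Plates:** they went in one at a time, in the order U, S, P, V. I picked S up twice, because the first grip landed about 10 mm off along its lug.

**Last checks:**
- **Plates and barrels:** both cameras show the lug tops at about 44 mm. In the top view, lugs and barrels are within about 2.5 mm of their computed homes and bays. The barrels are upright, with their tops at about 97 mm.
- **Switch:** the lever came up against its stop at about 17–20 N, and the camera shows it leaning fully to the far side.
- **Other things:** the hammer, offcut, gauge, pin vise and jar look undisturbed. The scribe was outside the final pictures, but the arm never went near it.
- **Gripper:** it is clear of everything.

**Disagreements:**
- The two cameras differ by about 3–4 mm from each other in the horizontal plane. I used a middle value that agreed with the robot's own readings when gripping.
- In the last scene picture a barrel hid most of plate P's lug, so its final position rests on the top view alone.
- The image fits of the held V plate, and of the first barrel over its bay, failed because the gripper was in the way. I placed those from the robot's position, watching the force on V and checking the barrel by eye.

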